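Load the changeover bin and draw it out on the slip plate

TASK

Stand every wiring-board fixture on the bench upright in the blue bin, side by side in one row. Then, without lifting the bin off the bench, tip it back on its rear edge until it leans on the sloped rest, slide the steel slip plate centrally under it from the front until its leading edge is close to the bin's rear edge, let the bin down gently flat onto the plate, and draw plate and bin out until the bin stands square inside the yellow outline. Leave the other things on the bench where they are.

Things in the scene. Friction and masses are not known exactly. Their poses are not given: they have to be found in the camera images.
- rest: fixed sloped bin rest: grey panel 270 wide (y), 150 mm up the slope, on an aluminium stand, leaning back 42 degrees from vertical towards its +x (to the rear, away from the robot). Origin: middle of its foot line, where the panel's face meets the bench; y along the foot line, z up. At the start the bin stands upright before it, parallel within 0.02 rad, rear edge 3 to 8 mm before the foot line
- bin: loose blue open bin, outside 60 deep (x) x 244 long (y) x 66 high, walls and floor 4 mm thick, so inside 52 x 236 x 62 deep; 0.3 kg empty. Origin: centre of its underside; x to its rear (towards the rest), y along its length, z up. It has a round grab bar on its front (-x) face
- bin_bar (a point): middle of the bin's grab bar: a bar 12 mm thick, 110 mm long along the bin's y, joined to the front wall by a 12 mm stub at each end; its axis lies 40 mm before the front wall (bin x = -70 mm) and 62 mm above the underside; 34 mm of free space between bar and wall
- bin_rear (a point): middle of the bin's rear lower edge, on which it tips (bin x = +30 mm, z = 0). Loaded, the bin balances on this edge at 33 to 39 degrees of tilt (empty, 50); tipped further it leans by itself with its rear wall on the sloped panel, at 42 to 48 degrees, its front lower edge then about 40 mm off the bench
- plate: loose slip plate: flat steel blade 150 long (x) x 160 wide (y) x 4 mm thick with a yellow line along its leading edge, and an upright red grip post near its other end; 0.35 kg; it slides on the bench. Origin: centre of its underside; x points to the leading edge, z up
- plate_tip (a point): middle of the plate's leading edge, at the underside (plate x = +75 mm)
- plate_grip (a point): where to grip the red post: 62 mm above the bench; the post is 24 mm square (sides along plate x and y), centred at plate x = -60 mm, from the blade up to 85 mm
- bay: dispatch bay: a yellow taped outline on the bench between the rest and the robot (tape only, nothing to bump into), 130 (x) x 284 mm (y) inside the tape. Origin: its centre on the bench; x, y along its sides; parallel to the rest
- fix38: loose wiring-board fixture standing on the bench: black, with a black square head with a pale patch on top. Base 47 deep (x) x 38 wide (y) x 48 mm high, thin steel rod above it, then the head, 28 mm across and 38 mm high, from 70 to 108 mm above the underside, to be gripped; about 0.11 kg. Origin: centre of its underside, z up. May be absent
- fix42: loose wiring-board fixture standing on the bench: light blue all over, square head. Base 47 deep (x) x 42 wide (y) x 48 mm high, thin steel rod above it, then the head, 28 mm across and 38 mm high, from 70 to 108 mm above the underside, to be gripped; about 0.11 kg. Origin: centre of its underside, z up. May be absent
- fix46: loose wiring-board fixture standing on the bench: black ROUND base 46 mm in diameter, white round head 28 mm in diameter with a red top band. Base 48 mm high, thin steel rod above it, then the head, 28 mm across and 38 mm high, from 70 to 108 mm above the underside, to be gripped; about 0.11 kg. Origin: centre of its underside, z up. May be absent
- fix48: loose wiring-board fixture standing on the bench: white base, black square head with a green patch on top. Base 47 deep (x) x 48 wide (y) x 48 mm high, thin steel rod above it, then the head, 28 mm across and 38 mm high, from 70 to 108 mm above the underside, to be gripped; about 0.11 kg. Origin: centre of its underside, z up. May be absent
- fix50: loose wiring-board fixture standing on the bench: grey all over, square head with a yellow patch on top. Base 47 deep (x) x 50 wide (y) x 48 mm high, thin steel rod above it, then the head, 28 mm across and 38 mm high, from 70 to 108 mm above the underside, to be gripped; about 0.11 kg. Origin: centre of its underside, z up. May be absent
- cleaner: yellow bottle with blue cap, 44 mm in diameter, 105 mm high; not part of the job, leave it. Origin: centre of its underside
- tape: black tape roll lying flat, 90 mm across, 19 mm high; not part of the job, leave it. Origin: centre of its underside
- tape2: pale tape roll lying flat, 90 mm across, 19 mm high; not part of the job, leave it. Origin: centre of its underside
- driver: screwdriver lying on the bench; not part of the job, leave it. Origin: its middle
- spool: small cardboard box 70 x 50 x 35 mm; not part of the job, leave it. Origin: centre of its underside
- plug: grey connector 50 x 36 x 30 mm; not part of the job, leave it. Origin: centre of its underside
Mind the look-alikes: they are no part of the job. What is shaped like the fix38 but purple is not meant.

How it is judged:
On the way, in this order (a step that is already met when the one before it is completed fails the run):
1. every fixture present stands in the bin (x of fix38 in the frame of bin between -0.02 and 0.02 m and y of fix38 in the frame of bin between -0.12 and 0.12 m and z of fix38 in the frame of bin between -0.004 and 0.014 m and angle between the z axis of each of fix38, fix42, fix46, fix48, fix50 and the z axis of bin, either way round below 0.2 rad and x of fix42 in the frame of bin between -0.02 and 0.02 m and y of fix42 in the frame of bin between -0.12 and 0.12 m and z of fix42 in the frame of bin between -0.004 and 0.014 m and x of fix46 in the frame of bin between -0.02 and 0.02 m and y of fix46 in the frame of bin between -0.12 and 0.12 m and z of fix46 in the frame of bin between -0.004 and 0.014 m and x of fix48 in the frame of bin between -0.02 and 0.02 m and y of fix48 in the frame of bin between -0.12 and 0.12 m and z of fix48 in the frame of bin between -0.004 and 0.014 m and x of fix50 in the frame of bin between -0.02 and 0.02 m and y of fix50 in the frame of bin between -0.12 and 0.12 m and z of fix50 in the frame of bin between -0.004 and 0.014 m and angle between bin's own z axis and vertical below 0.1 rad), for 0.2 s.
2. the bin leans back against the rest on its rear edge with the slip plate's leading edge at least 20 mm in under its front (angle between bin's own z axis and vertical above 0.55 rad and contact force between bin and rest above 0.05 N and x of plate_tip in the frame of bin above -0.01 m and z of plate_tip in the frame of bin below 0.002 m and y of plate_tip in the frame of bin between -0.07 and 0.07 m), for 0.2 s.
3. the bin is down flat on the plate (angle between bin's own z axis and vertical below 0.06 rad and x of plate_tip in the frame of bin above 0.006 m and z of bin in the frame of plate between 0.0015 and 0.008 m and y of plate in the frame of bin between -0.07 and 0.07 m), for 0.2 s.
At the end, for the whole second after the job is handed in: all fixtures present upright (0.2 rad) on the bin's floor; bin flat (0.06 rad) on the plate, whose leading edge is 6 mm or more past the bin's middle, the two centred to 70 mm; bin within 35 mm (x) and 30 mm (y) of the bay's centre, square to 0.15 rad, at rest (all of step 3 and x of fix38 in the frame of bin between -0.02 and 0.02 m and y of fix38 in the frame of bin between -0.12 and 0.12 m and z of fix38 in the frame of bin between -0.004 and 0.014 m and angle between the z axis of each of fix38, fix42, fix46, fix48, fix50 and the z axis of bin, either way round below 0.2 rad and x of fix42 in the frame of bin between -0.02 and 0.02 m and y of fix42 in the frame of bin between -0.12 and 0.12 m and z of fix42 in the frame of bin between -0.004 and 0.014 m and x of fix46 in the frame of bin between -0.02 and 0.02 m and y of fix46 in the frame of bin between -0.12 and 0.12 m and z of fix46 in the frame of bin between -0.004 and 0.014 m and x of fix48 in the frame of bin between -0.02 and 0.02 m and y of fix48 in the frame of bin between -0.12 and 0.12 m and z of fix48 in the frame of bin between -0.004 and 0.014 m and x of fix50 in the frame of bin between -0.02 and 0.02 m and y of fix50 in the frame of bin between -0.12 and 0.12 m and z of fix50 in the frame of bin between -0.004 and 0.014 m and x of bin in the frame of bay between -0.035 and 0.035 m and y of bin in the frame of bay between -0.03 and 0.03 m and angle between the x axis of bin and the x axis of bay, either way round below 0.15 rad and linear speed of bin below 0.02 m/s); the robot touches nothing.
It fails at once if the bin is lifted: its rear lower edge more than 30 mm above the bench (height (world z) of bin_rear above 0.03 m).
It fails at once if the bin is dropped or flung over (turning faster than 3 rad/s) (angular speed of bin above 3 rad/s).
It fails at once if something that is not part of the job is moved more than 30 mm (distance of any of cleaner, tape, tape2, driver, spool, plug from where it was at the start of the episode above 0.03 m).
Of fix38, fix42, fix46, fix48, fix50 only 3 to 5 are there at a start; the rules pass over those that are not, and their reading is None.
At some moment in a run one of plate may be knocked a few centimetres aside while the robot is not near it.
It also fails if it takes over 210 s, if anything falls off the work surface, if the arm or the gripper's body presses on something with over 40 N, if the wrist force passes 120 N, or if a joint passes its speed limit or range.

ROBOT

A 6-joint arm with a two-finger parallel gripper is mounted at the origin on the work surface. World frame = base frame: x ahead of the robot, y to its left, z up, the work surface at z = 0. Lengths are in m, angles in rad, forces in N, time in s.
With the tool pointing down it reaches from about 0.375 to 0.9 m from the base axis. Payload 3.1 kg.
Tool frame: the origin (TCP) lies at the very end of the fingers, on their centre line; the grasp point (between the pads) lies 19 mm behind it; x points along the fingers, z is the direction in which the jaws open and shut, and the axes are right-handed (so a half turn about x gives the same grasp; the last joint's range is limited). The gripper opens to 87 mm and grips with 3 to 60 N. Pads are 19 mm wide; open, the fingers measure 117 mm over their backs; the gripper's body (75 mm by 190 mm) begins 51 mm behind the grasp point.
Start: joints at [0.951, 0.527, 1.433, -0, 1.181, -0.178], TCP at [0.267, 0.565, 0.223] pointing down, gripper open.
Joint ranges: [-3.08, 3.08], [-0.75, 2.2], [0.22, 2.44], [-1.43, 4.57], [0, 2.65], [-2.85, 2.85]. Speed limits (rad/s): [2.79, 2.79, 3.14, 3.14, 3.14, 3.14].

INTERFACE

Orientations are given as a unit quaternion [w, x, y, z].
In Python, from rig import env gives the robot as it stands.
- The arm moves only by the tool step_arm, never from a script. Its argument "commands" is a list of rows, each an object with "slide": the shift along the tool's x, y, z in units of 30 mm (1.0 is 30 mm), a list of three; "delta_rot": the turn, a rotation vector about the tool's x, y, z in units of 6 degrees (1.0 is 6 degrees), a list of three; "grip": the gripper command: -1 is fully open, 1 is shut, values between are in proportion. In form: [{"slide": [dx, dy, dz], "delta_rot": [wx, wy, wz], "grip": grip}, ...]. A call has exactly 10 rows; each row is the pose to reach, as a shift and turn from the pose measured when the call began, along the tool's axes at that moment; what a row does not reach only later rows make up. A row lasts 1/8 s, in which the tool goes at most 62.5 mm and 10.7 degrees, less where a joint would pass 70% of its speed; a pose out of reach is approached as far as the arm can. A call with a gripper value outside its range is refused whole. The fingers move at their own pace and stop on an object; "grip_force" is the grip in N (left out, the last holds). Time passes only in rows, so rows that repeat a pose let the fingers close, or fill a call up. It gives the time, the measured TCP pose, the force and the opening at its end, in the units of the state.
- env.get_state(): the state, without advancing time (a new reading comes with each control period).
- env.snapshot(name): name is "side" or "top"; returns the picture (480x640x3 uint8, blue, green, red); there is no depth.
- env.camera_params(name): a dict with "camera_matrix" (3x3 intrinsics, pixels), "R" (3x3) and "t" (3): a world point X has camera coordinates R X + t. Camera axes: x right, y down, z forward; pixel columns grow to the right and rows downward; lengths in m; the calibration is good to about 2 mm. A picture is of the moment at which its call begins. camera_params takes no time and is no camera call.
- env.close_job(): hands the job in, once; it reports no verdict.
The state is a dict: "time_s": time; "qpos": joint angles; "dq": joint speeds; "joint_efforts": joint torques, N m; "tool_pos": TCP position; "ee_rot": TCP orientation; "ft_force": force on the tool from outside, world axes, zero at the start; "torque": the same for the moment, N m; "width": opening from 0.0 (shut) to 1.0 (fully open).
Only numpy, scipy, OpenCV 4.12 (cv2) and the standard library are available. Lean on these libraries where they do the work, as an engineer would, in place of code of your own. Each camera call takes 0.05 s, during which the arm holds its last target. There are 200 camera calls.

## Working session

There is one attempt and no reset: what is moved stays moved. The work goes in short steps, Python scripts to look and compute and a tool call to move; the robot and the scene stay as the last step left them, time stands still between calls to the robot, and variables do not carry over. Pictures are saved under pics/ and viewed, about 12 in all and at most 16, crops included, and the job is handed in when it is done.

Besides the shell and the picture viewer there is one more tool, called after "Emit:" as name([rows], argument=value, ...), one row to a line, values as JSON. step_arm: Moves the arm, as the interface text tells. Its arguments: {"type":"object","properties":{"commands":{"type":"array","items":{"type":"object","properties":{"slide":{"type":"array","items":{"type":"number"}},"delta_rot":{"type":"array","items":{"type":"number"}},"grip":{"type":"number"}}}},"grip_force":{"type":"number"}},"required":["commands"]}

```bash
ls; mkdir -p pics
cat > h.py <<'E'
from rig import env
import numpy as np, cv2
from scipy.spatial.transform import Rotation as Ro
def cam(n):
    c=env.camera_params(n); return np.array(c["camera_matrix"]),np.array(c["R"]),np.array(c["t"])
def ray(n,uv,z):
    K,R,t=cam(n); d=R.T@np.linalg.inv(K)@np.array([uv[0],uv[1],1.]); o=-R.T@t
    return o+d*(z-o[2])/d[2]
def proj(n,X):
    K,R,t=cam(n); p=K@(R@np.array(X,float)+t); return p[:2]/p[2]
def tri(uv1,uv2,n1="top",n2="side"):
    A=[];b=[]
    for n,uv in((n1,uv1),(n2,uv2)):
        K,R,t=cam(n); d=R.T@np.linalg.inv(K)@np.array([uv[0],uv[1],1.]);d/=np.linalg.norm(d);o=-R.T@t
        P=np.eye(3)-np.outer(d,d);A.append(P);b.append(P@o)
    x=np.linalg.lstsq(np.vstack(A),np.hstack(b),rcond=None)[0]
    return x,np.linalg.norm(np.vstack(A)@x-np.hstack(b))
def st():
    s=env.get_state(); q=s["ee_rot"]; R=Ro.from_quat([q[1],q[2],q[3],q[0]]).as_matrix()
    return s,np.array(s["tool_pos"]),R
def snap(n,f):
    im=env.snapshot(n); cv2.imwrite(f"pics/{f}.png",im); return im
E
python3 - <<'E'
from h import *
for n in("top","side"):
    snap(n,n+"0"); K,R,t=cam(n); print(n,K.round(1).tolist(),(-R.T@t).round(3),R.round(3).tolist())
s,p,R=st(); print(s,R.round(3))
E
```

```text
pics
top [[556.7, 0.0, 319.4], [0.0, 556.7, 234.2], [0.0, 0.0, 1.0]] [0.439 0.006 1.583] [[-0.004, -1.0, 0.008], [-0.998, 0.003, -0.068], [0.068, -0.009, -0.998]]
side [[517.6, 0.0, 313.7], [0.0, 517.6, 242.9], [0.0, 0.0, 1.0]] [ 0.357 -0.743  0.905] [[0.974, -0.226, 0.014], [-0.158, -0.723, -0.673], [0.162, 0.653, -0.739]]
{'time_s': 0.1, 'qpos': array([ 9.50499595e-01,  5.28351800e-01,  1.43376246e+00, -6.28152008e-06,
        1.18140712e+00, -1.78519990e-01]), 'dq': array([-0.00174633, -0.00108016, -0.00319314,  0.0009032 ,  0.00190579,
        0.00101626]), 'joint_efforts': array([ 2.02205024e-04, -4.40984488e+01, -1.77151537e+01,  6.34774799e-02,
        5.34317060e-02, -4.43095553e-05]), 'tool_pos': array([0.26681622, 0.56446134, 0.22168637]), 'ee_rot': array([ 0.59676815, -0.37856251,  0.59803008,  0.37804526]), 'ft_force': array([-0.33232498, -0.34509971, -0.47647416]), 'torque': array([-0.04598853,  0.00239381, -0.06653522]), 'width': 1.0031924323085597} [[-0.001 -0.904  0.428]
 [-0.002  0.428  0.904]
 [-1.     0.    -0.002]]
```

View pics/top0.png

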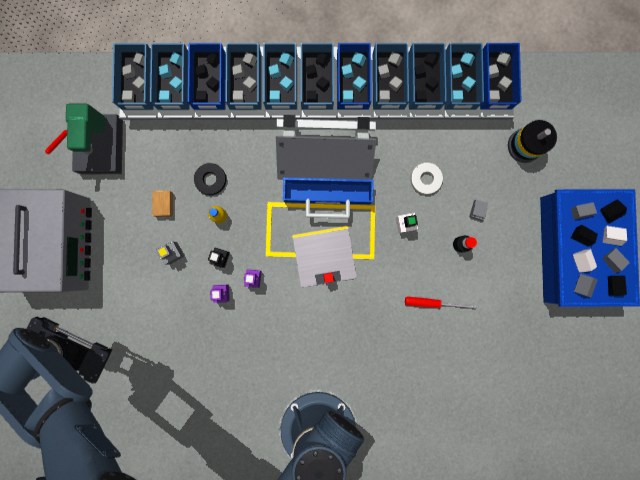

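View pics/side0.png

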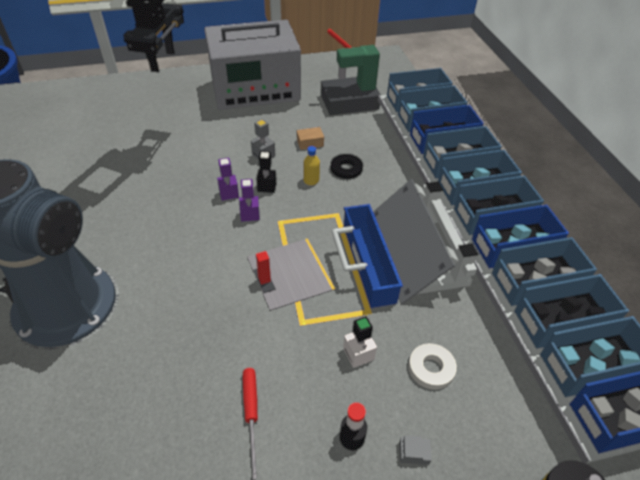

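Top view: candidate fixtures are at grey/yellow (168,252), black/pale patch (218,257), white/green patch (408,222), and round black/red-white top (465,243). The look-alikes are the purple ones at (219,293) and (253,278). I see no light blue fixture on the bench; the bin contents on the rear rack are not part of the job. The bin is at (328,190), its bar at (328,208), the plate at (325,257) with its post at (328,278), the rest at (325,155), and the bay at about (320,230). Next is one close crop to check these choices.

Run:
```python
from h import *
t=cv2.imread("pics/top0.png"); s=cv2.imread("pics/side0.png")
f=lambda im,x,y,w,h,W,H: cv2.resize(im[y:y+h,x:x+w],(W,H),interpolation=cv2.INTER_CUBIC)
a=f(t,145,230,80,60,400,300); b=f(t,390,205,100,75,400,300)
c=f(s,200,100,160,120,400,300); d=f(s,310,300,200,150,400,300)
cv2.imwrite("pics/crop1.png",np.vstack([np.hstack([a,b]),np.hstack([c,d])]))
```

```text
(no output)
```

View pics/crop1.png

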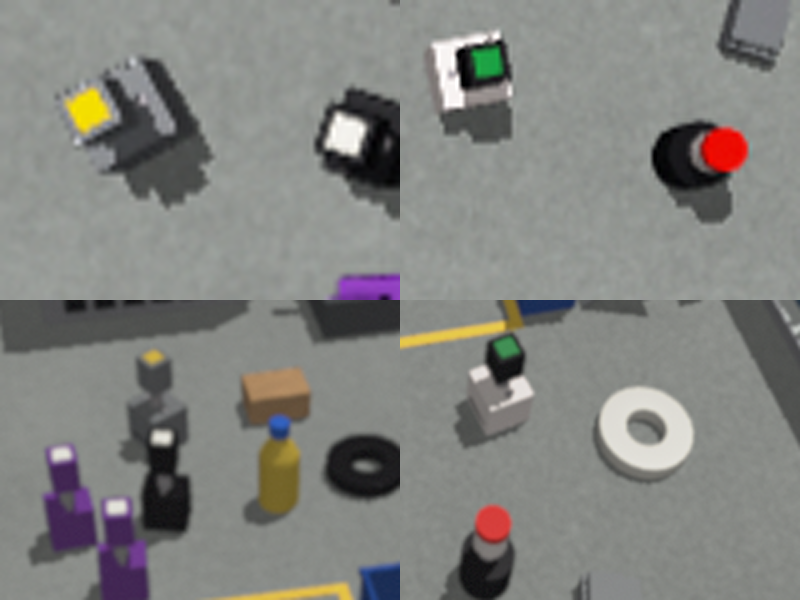

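The crop confirms the choices: fix50 (grey, yellow patch), fix38 (black, pale patch), fix48 (white, green patch) and fix46 (round, red top). The two purple ones are decoys.

```bash
cat > seg.py <<'E'
from h import *
t=cv2.imread("pics/top0.png"); s=cv2.imread("pics/side0.png")
def blob(im,f,box,up=4):
    x,y,w,h=box; c=cv2.resize(im[y:y+h,x:x+w],None,fx=up,fy=up,interpolation=cv2.INTER_CUBIC)
    hsv=cv2.cvtColor(c,cv2.COLOR_BGR2HSV).astype(int); H,S,V=hsv[...,0],hsv[...,1],hsv[...,2]
    m=f(H,S,V).astype(np.uint8)
    n,l,st_,ce=cv2.connectedComponentsWithStats(m); k=1+np.argmax(st_[1:,4]); mm=(l==k).astype(np.uint8)
    cn=max(cv2.findContours(mm,0,2)[0],key=cv2.contourArea)
    tr=lambda p:(np.array(p)+.5)/up-.5+[x,y]
    r=cv2.minAreaRect(cn)
    return tr(ce[k]),st_[k,4]/up**2,tr(cv2.boxPoints(r)),tr(cn[:,0,:])
def ang(n,P,z):
    Q=np.array([ray(n,p,z) for p in P]); e=[Q[(i+1)%4]-Q[i] for i in range(4)]
    return [(round(float(np.degrees(np.arctan2(v[1],v[0]))),1),round(float(np.linalg.norm(v)*1000),1)) for v in e[:2]]
E
python3 - <<'E'
from seg import *
Y=lambda H,S,V:(H>18)&(H<35)&(S>110)&(V>110)
W=lambda H,S,V:(V>150)&(S<60)
G=lambda H,S,V:(H>40)&(H<85)&(S>100)
Rr=lambda H,S,V:((H<8)|(H>172))&(S>130)&(V>100)
for nm,f,bt,bs in(("50",Y,(155,240,30,25),(250,115,22,16)),("38",W,(207,245,20,22),(256,148,18,14)),("48",G,(400,208,25,22),(350,315,25,20)),("46",Rr,(455,232,30,22),(340,398,32,22))):
    a=blob(t,f,bt);b=blob(s,f,bs); x,e=tri(a[0],b[0]); print(nm,a[0].round(1),a[1],b[0].round(1),x.round(4),"res",round(e,4),"patch ang",ang("top",a[2],.108))
    print("   top ray at .108",ray("top",a[0],.108).round(4),"side",ray("side",b[0],.108).round(4))
# bases
for nm,f,bt in (("48b",lambda H,S,V:(V>190)&(S<40),(393,205,30,33)),("38b",lambda H,S,V:(V<60),(204,244,28,25)),("46b",lambda H,S,V:(V<50),(448,230,30,25))):
    a=blob(t,f,bt); print(nm,a[0].round(1),ang("top",a[2],.048))
# bay, bin, plate, post
bay=blob(t,lambda H,S,V:(H>20)&(H<35)&(S>150)&(V>150),(255,190,130,75)); print("bay",[ray("top",p,0).round(4) for p in bay[2]])
binm=blob(t,lambda H,S,V:(H>105)&(H<125)&(S>120),(265,165,120,50)); print("bin@66",[ray("top",p,.066).round(4) for p in binm[2]])
bar=blob(t,lambda H,S,V:(V>185)&(S<30),(295,195,65,28)); print("bar@62",[ray("top",p,.062).round(4) for p in bar[2]],ray("top",bar[0],.062))
post=blob(t,Rr,(315,265,30,25)); ps=blob(s,Rr,(250,245,30,45)); print("post",[ray("top",p,.085).round(4) for p in post[2]], ps[2].round(1))
pl=blob(t,lambda H,S,V:(S<40)&(V>140),(285,222,80,72)); print("plate",pl[1],[ray("top",p,.004).round(4) for p in pl[2]])
E
```

```text
50 [162.1 251.6] 50.625 [260.9 122.3] [0.4934 0.4096 0.1087] res 0.0012 patch ang [(-60.8, 19.4), (-150.4, 19.7)]
   top ray at .108 [0.4943 0.4098 0.108 ] side [0.4927 0.4108 0.108 ]
38 [213.7 256.4] 48.75 [264.3 154.5] [0.4801 0.2735 0.1088] res 0.0012 patch ang [(-17.9, 19.8), (-108.6, 18.5)]
   top ray at .108 [0.4809 0.2736 0.108 ] side [0.4793 0.2746 0.108 ]
48 [411.4 220. ] 62.125 [362.8 323.3] [ 0.5751 -0.2513  0.1089] res 0.0011 patch ang [(-78.9, 21.3), (-169.6, 22.3)]
   top ray at .108 [ 0.576  -0.2517  0.108 ] side [ 0.5746 -0.2507  0.108 ]
46 [470.6 242. ] 106.5625 [356.1 411.3] [ 0.5165 -0.4089  0.1061] res 0.0008 patch ang [(-90.2, 31.3), (178.7, 30.0)]
   top ray at .108 [ 0.517  -0.4084  0.108 ] side [ 0.5156 -0.4096  0.108 ]
48b [402.6 221.4] [(-78.8, 39.3), (-169.6, 47.5)]
38b [220.5 258. ] [(-18.4, 48.8), (-109.1, 52.3)]
46b [459.9 244.6] [(-74.3, 47.0), (-165.2, 45.3)]
bay [array([0.4852, 0.1474, 0.    ]), array([0.6405, 0.1425, 0.    ]), array([0.6364, 0.0337, 0.    ]), array([0.4811, 0.0393, 0.    ])]
bin@66 [array([0.6316, 0.0961, 0.066 ]), array([0.7008, 0.0945, 0.066 ]), array([ 0.694 , -0.1559,  0.066 ]), array([ 0.6247, -0.1535,  0.066 ])]
bar@62 [array([0.5926, 0.0312, 0.062 ]), array([0.6397, 0.0302, 0.062 ]), array([ 0.6372, -0.0883,  0.062 ]), array([ 0.59  , -0.0871,  0.062 ])] [ 0.60450043 -0.02938108  0.062     ]
post [array([ 0.435 , -0.0143,  0.085 ]), array([ 0.4392, -0.0404,  0.085 ]), array([ 0.4137, -0.0445,  0.085 ]), array([ 0.4095, -0.0185,  0.085 ])] [[255.5 251.9]
 [267.4 250.7]
 [270.6 282.1]
 [258.7 283.3]]
plate 4819.875 [array([0.5823, 0.0917, 0.004 ]), array([ 0.5816, -0.1355,  0.004 ]), array([ 0.3781, -0.1336,  0.004 ]), array([0.379 , 0.0916, 0.004 ])]
```

Run:
```python
from seg import *
f=lambda im,x,y,w,h,W,H: cv2.resize(im[y:y+h,x:x+w],(W,H),interpolation=cv2.INTER_CUBIC)
a=f(t,262,165,128,48,800,300); b=f(s,325,195,100,115,260,300); c=f(t,155,240,24,30,240,300); d=f(t,204,244,30,30,300,300)
cv2.imwrite("pics/crop2.png",np.vstack([a,np.hstack([b,c,d])]))
# yellow tape strips
hsv=cv2.cvtColor(t,cv2.COLOR_BGR2HSV).astype(int); m=(hsv[...,0]>20)&(hsv[...,0]<35)&(hsv[...,1]>120)&(hsv[...,2]>120)
def line(sel,box):
    x,y,w,h=box; v,u=np.nonzero(m[y:y+h,x:x+w]); P=np.array([ray("top",(uu+x,vv+y),0)[:2] for uu,vv in zip(u,v)])
    c=P.mean(0); k=np.polyfit(P[:,1-sel],P[:,sel],1); print(sel,len(P),c.round(4),"slope",k[0].round(4))
line(1,(262,208,10,45)); line(1,(370,208,10,45)); line(0,(272,250,22,12)); line(0,(352,250,18,12)); line(0,(272,200,10,8))
# fix38 black extents, side
g=s.max(2)
for r in range(160,194,3): print(r,g[r,252:284].tolist())
```

```text
1 210 [0.5583 0.1382] slope -0.0273
1 214 [ 0.5561 -0.1576] slope -0.0211
0 107 [0.4901 0.0986] slope 0.0177
0 80 [ 0.4834 -0.1245] slope 0.0309
0 48 [0.633  0.1156] slope 0.0475
160 [82, 83, 82, 83, 84, 78, 62, 36, 24, 18, 19, 18, 21, 18, 18, 24, 19, 21, 46, 89, 123, 138, 140, 139, 140, 140, 140, 140, 140, 140, 139, 140]
163 [81, 82, 84, 89, 87, 81, 64, 43, 26, 21, 22, 16, 21, 24, 20, 24, 19, 24, 46, 89, 123, 136, 139, 140, 140, 139, 139, 138, 139, 138, 138, 137]
166 [138, 138, 139, 138, 134, 125, 110, 79, 42, 23, 24, 24, 20, 21, 24, 20, 21, 29, 68, 110, 131, 138, 140, 140, 140, 139, 137, 137, 136, 137, 138, 137]
169 [142, 143, 143, 142, 139, 125, 96, 62, 33, 22, 28, 36, 40, 39, 37, 34, 30, 38, 67, 96, 106, 109, 112, 121, 132, 139, 139, 139, 139, 138, 137, 139]
172 [141, 141, 142, 142, 131, 97, 54, 27, 21, 27, 45, 74, 87, 89, 89, 81, 66, 45, 31, 29, 25, 27, 33, 67, 110, 133, 138, 137, 138, 137, 136, 138]
175 [142, 143, 143, 134, 102, 61, 30, 22, 20, 21, 29, 52, 73, 83, 81, 68, 52, 35, 29, 29, 29, 27, 29, 60, 102, 130, 140, 140, 141, 141, 140, 139]
178 [137, 140, 138, 120, 83, 44, 25, 22, 24, 23, 20, 30, 40, 43, 35, 28, 25, 33, 34, 30, 30, 26, 26, 48, 87, 121, 134, 136, 137, 137, 138, 137]
181 [133, 133, 140, 130, 93, 49, 19, 18, 19, 23, 21, 19, 25, 21, 19, 20, 24, 22, 22, 20, 18, 21, 22, 49, 89, 124, 138, 141, 139, 139, 138, 138]
184 [137, 134, 140, 132, 97, 53, 27, 17, 20, 23, 23, 21, 22, 22, 25, 25, 23, 23, 23, 17, 25, 22, 22, 44, 85, 123, 136, 137, 137, 136, 136, 135]
187 [100, 107, 100, 87, 64, 41, 25, 21, 21, 22, 26, 23, 22, 23, 21, 22, 22, 24, 23, 22, 21, 22, 35, 76, 117, 136, 138, 137, 137, 136, 139, 141]
190 [85, 87, 86, 81, 72, 51, 30, 26, 22, 22, 23, 18, 22, 21, 22, 25, 22, 21, 20, 17, 17, 23, 56, 95, 125, 136, 138, 136, 137, 138, 137, 137]
193 [84, 83, 82, 84, 83, 84, 82, 82, 81, 80, 80, 76, 74, 75, 75, 72, 71, 68, 67, 67, 77, 98, 115, 130, 140, 141, 141, 141, 141, 139, 138, 138]
```

View pics/crop2.png

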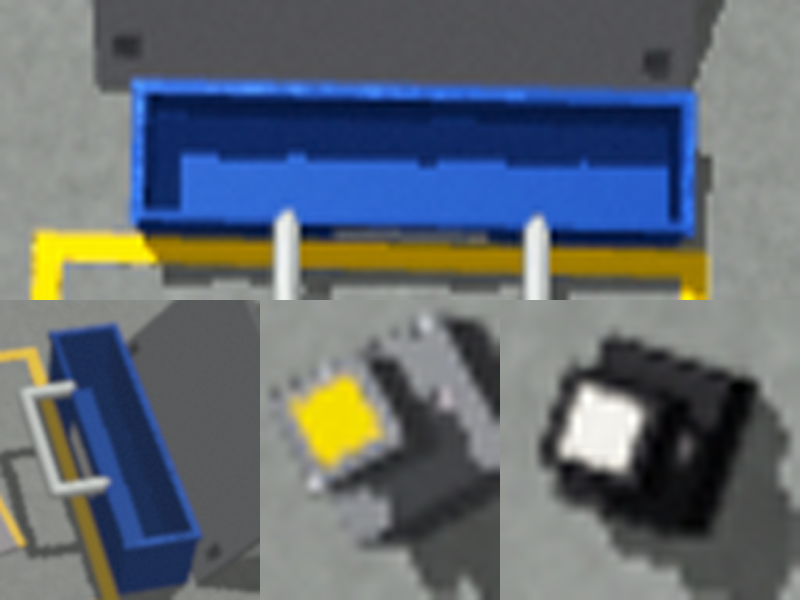

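The crop shows bin rim corners near px (283,177.5), (373,179.5), (283,200) and (373,202.5), with the rod stubs visible at the front. Next I compute the bin pose and the first moves.

```bash
cat >> h.py <<'E'
def wp(L,s0=None):
    s,p,R=st() if s0 is None else s0
    print("t",round(s["time_s"],2),"p",p.round(4),"yawz",round(float(np.degrees(np.arctan2(R[1,2],R[0,2]))),2),"x",R[:,0].round(3),"F",np.round(s["ft_force"],1),"w",round(s["width"]*87,1))
    for x,y,z,yaw in L:
        a=np.radians(yaw); zt=np.array([np.cos(a),np.sin(a),0]); xt=np.array([0,0,-1.]); T=np.c_[xt,np.cross(zt,xt),zt]
        print((x,y,z,yaw),"slide",(R.T@(np.array([x,y,z])-p)/.03).round(3),"rot",(np.degrees(Ro.from_matrix(R.T@T).as_rotvec())/6).round(3))
E
python3 - <<'E'
from seg import *
for q in [(132,80),(695,92),(132,222),(693,237)]:
    print(ray("top",(262+q[0]/6.25-.5,165+q[1]/6.25-.5),.066).round(4))
for q in[(52,330),(118,326),(200,537),(127,552)]: print("side",ray("side",(325+q[0]/2.6-.5,195+q[1]/2.6-.5-300/2.6),.066).round(4))
wp([(.4934,.410,.20,29.4),(.4934,.410,.07,29.4)])
E
```

```text
[0.699  0.0939 0.066 ]
[ 0.693 -0.154  0.066]
[0.6361 0.0938 0.066 ]
[ 0.6288 -0.1524  0.066 ]
side [0.638  0.0977 0.066 ]
side [0.6979 0.0901 0.066 ]
side [ 0.6895 -0.1544  0.066 ]
side [ 0.6289 -0.156   0.066 ]
t 0.1 p [0.2668 0.5645 0.2217] yawz 64.69 x [-0.001 -0.002 -1.   ] F [-0.3 -0.3 -0.5] w 87.3
(0.4934, 0.41, 0.2, 29.4) slide [ 0.723 -9.029 -1.424] rot [ 5.881e+00 -1.900e-02  2.000e-03]
(0.4934, 0.41, 0.07, 29.4) slide [ 5.056 -9.031 -1.416] rot [ 5.881e+00 -1.900e-02  2.000e-03]
```

Emit:
step_arm([
  {"slide":[0.72,-4,-0.7],"delta_rot":[1.5,0,0],"grip":-0.2},
  {"slide":[0.72,-6,-1],"delta_rot":[3,0,0],"grip":-0.2},
  {"slide":[0.72,-8,-1.3],"delta_rot":[4.5,0,0],"grip":-0.2},
  {"slide":[0.72,-9.03,-1.42],"delta_rot":[5.88,-0.02,0],"grip":-0.2},
  {"slide":[0.72,-9.03,-1.42],"delta_rot":[5.88,-0.02,0],"grip":-0.2},
  {"slide":[0.72,-9.03,-1.42],"delta_rot":[5.88,-0.02,0],"grip":-0.2},
  {"slide":[0.72,-9.03,-1.42],"delta_rot":[5.88,-0.02,0],"grip":-0.2},
  {"slide":[0.72,-9.03,-1.42],"delta_rot":[5.88,-0.02,0],"grip":-0.2},
  {"slide":[0.72,-9.03,-1.42],"delta_rot":[5.88,-0.02,0],"grip":-0.2},
  {"slide":[0.72,-9.03,-1.42],"delta_rot":[5.88,-0.02,0],"grip":-0.2},
], grip_force=15)

```text
time_s: 1.35
tool_pos: [0.4928, 0.4107, 0.2002]
ee_rot: [0.684, -0.18, 0.684, 0.18]
ft_force: [-0.0, -0.7, -0.4]
width: 0.603
```

Run:
```python
from h import *
a=snap("top","t1");b=snap("side","s1"); cv2.imwrite("pics/v1.png",np.hstack([cv2.resize(a[150:480],(480,248)),cv2.resize(b,(320,240))[:, :320] if 0 else cv2.resize(b[:330],(320,165)).repeat(1,0)[:165]][:1]))
wp([(.4934,.410,.07,29.4)])
```

```text
t 1.45 p [0.4932 0.4104 0.2002] yawz 29.45 x [ 0. -0. -1.] F [ 1.  -0.4 -0.3] w 52.3
(0.4934, 0.41, 0.07, 29.4) slide [ 4.339e+00 -1.400e-02 -1.000e-03] rot [0.008 0.003 0.002]
```

View pics/t1.png

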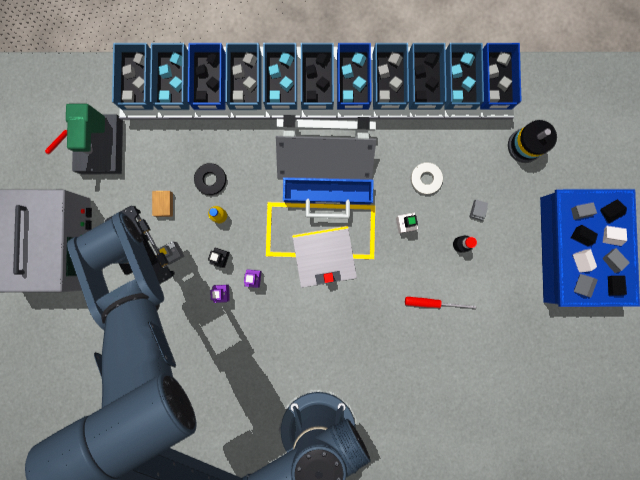

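Picture 5 shows the gripper over fix50 at (170,250) and no light blue fixture in the area the arm had covered. So there are four fixtures.

Emit:
step_arm([
  {"slide":[2,0,0],"delta_rot":[0,0,0],"grip":-0.2},
  {"slide":[3.5,0,0],"delta_rot":[0,0,0],"grip":-0.2},
  {"slide":[4.34,0,0],"delta_rot":[0,0,0],"grip":-0.2},
  {"slide":[4.34,0,0],"delta_rot":[0,0,0],"grip":-0.2},
  {"slide":[4.34,0,0],"delta_rot":[0,0,0],"grip":1},
  {"slide":[4.34,0,0],"delta_rot":[0,0,0],"grip":1},
  {"slide":[4.34,0,0],"delta_rot":[0,0,0],"grip":1},
  {"slide":[4.34,0,0],"delta_rot":[0,0,0],"grip":1},
  {"slide":[4.34,0,0],"delta_rot":[0,0,0],"grip":1},
  {"slide":[4.34,0,0],"delta_rot":[0,0,0],"grip":1},
])

```text
time_s: 2.7
tool_pos: [0.4936, 0.4107, 0.0711]
ee_rot: [0.684, -0.18, 0.683, 0.18]
ft_force: [-1.7, -1.0, 6.3]
width: 0.323
```

```bash
cat > slots.py <<'E'
from h import *
B=np.array([.664,-.030]); by=np.radians(-1.6)
def slot(x,y): c,s_=np.cos(by),np.sin(by); return B+np.array([c*x-s_*y,s_*x+c*y])
S={"50":.0822,"38":.0274,"48":-.0264,"46":-.0842}
E
python3 - <<'E'
from slots import *
for k in S: print(k,slot(0,S[k]).round(4))
x,y=slot(0,S["50"]); wp([(.493,.41,.2,29.4),(x,y,.2,-1.6),(x,y,.085,-1.6),(x,y,.074,-1.6)])
E
```

```text
50 [0.6663 0.0522]
38 [ 0.6648 -0.0026]
48 [ 0.6633 -0.0564]
46 [ 0.6616 -0.1142]
t 2.7 p [0.4936 0.4107 0.0711] yawz 29.45 x [ 0.002  0.001 -1.   ] F [-1.7 -1.   6.3] w 28.1
(0.493, 0.41, 0.2, 29.4) slide [-4.297 -0.011 -0.021] rot [0.008 0.016 0.002]
(np.float64(0.6662951587030774), np.float64(0.05216795145631713), 0.2, -1.6) slide [ -4.295 -13.237  -0.855] rot [ 5.175e+00  1.600e-02 -3.000e-03]
(np.float64(0.6662951587030774), np.float64(0.05216795145631713), 0.085, -1.6) slide [ -0.462 -13.237  -0.862] rot [ 5.175e+00  1.600e-02 -3.000e-03]
(np.float64(0.6662951587030774), np.float64(0.05216795145631713), 0.074, -1.6) slide [ -0.095 -13.237  -0.862] rot [ 5.175e+00  1.600e-02 -3.000e-03]
```

Emit:
step_arm([
  {"slide":[-2,0,0],"delta_rot":[0,0,0],"grip":1},
  {"slide":[-4,0,0],"delta_rot":[0,0,0],"grip":1},
  {"slide":[-4.3,-1.5,-0.1],"delta_rot":[0.6,0,0],"grip":1},
  {"slide":[-4.3,-3.2,-0.2],"delta_rot":[1.3,0,0],"grip":1},
  {"slide":[-4.3,-5,-0.3],"delta_rot":[2,0,0],"grip":1},
  {"slide":[-4.3,-7,-0.45],"delta_rot":[2.8,0,0],"grip":1},
  {"slide":[-4.3,-9,-0.6],"delta_rot":[3.6,0,0],"grip":1},
  {"slide":[-4.3,-11,-0.72],"delta_rot":[4.4,0,0],"grip":1},
  {"slide":[-4.3,-12.5,-0.8],"delta_rot":[5,0,0],"grip":1},
  {"slide":[-4.3,-13.24,-0.86],"delta_rot":[5.18,0.02,0],"grip":1},
], grip_force=20)

```text
time_s: 3.95
tool_pos: [0.6669, 0.0495, 0.1995]
ee_rot: [0.707, 0.011, 0.707, -0.011]
ft_force: [0.1, -0.0, -1.8]
width: 0.322
```

Run:
```python
from slots import *
x,y=slot(0,S["50"]); wp([(x,y,.2,-1.6),(x,y,.085,-1.6),(x,y,.074,-1.6)])
snap("side","s2"); t=snap("top","t2"); cv2.imwrite("pics/v2.png",cv2.resize(t[140:240,250:400],(750,500),interpolation=cv2.INTER_CUBIC))
```

```text
t 3.95 p [0.6669 0.0495 0.1995] yawz -1.81 x [-0.001  0.    -1.   ] F [ 0.1 -0.  -1.8] w 28.0
(np.float64(0.6662951587030774), np.float64(0.05216795145631713), 0.2, -1.6) slide [-0.017  0.089 -0.022] rot [-0.035 -0.01  -0.001]
(np.float64(0.6662951587030774), np.float64(0.05216795145631713), 0.085, -1.6) slide [ 3.816  0.089 -0.018] rot [-0.035 -0.01  -0.001]
(np.float64(0.6662951587030774), np.float64(0.05216795145631713), 0.074, -1.6) slide [ 4.183  0.089 -0.018] rot [-0.035 -0.01  -0.001]
```

View pics/s2.png

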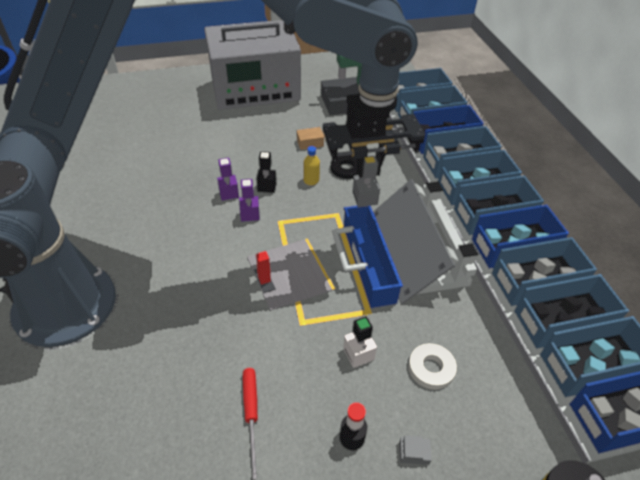

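Picture 6 (side) shows fix50 held upright over the left end of the bin at (367,180). I'll lower it carefully just past the rim and check the force.

Emit:
step_arm([
  {"slide":[1,0.09,-0.02],"delta_rot":[-0.035,0,0],"grip":1},
  {"slide":[1.6,0.09,-0.02],"delta_rot":[-0.035,0,0],"grip":1},
  {"slide":[1.9,0.09,-0.02],"delta_rot":[-0.035,0,0],"grip":1},
  {"slide":[2.0,0.09,-0.02],"delta_rot":[-0.035,0,0],"grip":1},
  {"slide":[2.1,0.09,-0.02],"delta_rot":[-0.035,0,0],"grip":1},
  {"slide":[2.2,0.09,-0.02],"delta_rot":[-0.035,0,0],"grip":1},
  {"slide":[2.3,0.09,-0.02],"delta_rot":[-0.035,0,0],"grip":1},
  {"slide":[2.4,0.09,-0.02],"delta_rot":[-0.035,0,0],"grip":1},
  {"slide":[2.4,0.09,-0.02],"delta_rot":[-0.035,0,0],"grip":1},
  {"slide":[2.4,0.09,-0.02],"delta_rot":[-0.035,0,0],"grip":1},
])

```text
time_s: 5.3
tool_pos: [0.6663, 0.0527, 0.1276]
ee_rot: [0.707, 0.01, 0.707, -0.01]
ft_force: [-0.5, -1.5, -0.9]
width: 0.317
```

Emit:
step_arm([
  {"slide":[0.6,0,0],"delta_rot":[0,0,0],"grip":1},
  {"slide":[1.1,0,0],"delta_rot":[0,0,0],"grip":1},
  {"slide":[1.4,0,0],"delta_rot":[0,0,0],"grip":1},
  {"slide":[1.6,0,0],"delta_rot":[0,0,0],"grip":1},
  {"slide":[1.7,0,0],"delta_rot":[0,0,0],"grip":1},
  {"slide":[1.75,0,0],"delta_rot":[0,0,0],"grip":1},
  {"slide":[1.75,0,0],"delta_rot":[0,0,0],"grip":1},
  {"slide":[1.75,0,0],"delta_rot":[0,0,0],"grip":1},
  {"slide":[1.75,0,0],"delta_rot":[0,0,0],"grip":1},
  {"slide":[1.75,0,0],"delta_rot":[0,0,0],"grip":1},
])

```text
time_s: 6.55
tool_pos: [0.6664, 0.0527, 0.0752]
ee_rot: [0.707, 0.01, 0.707, -0.01]
ft_force: [0.4, -0.3, -0.8]
width: 0.323
```

Run:
```python
from slots import *
wp([(.6663,.0522,.2,-18),(.48,.274,.2,-18),(.48,.274,.07,-18)])
```

```text
t 6.55 p [0.6664 0.0527 0.0752] yawz -1.57 x [-0. -0. -1.] F [ 0.4 -0.3 -0.8] w 28.1
(0.6663, 0.0522, 0.2, -18) slide [-4.159e+00 -1.800e-02 -3.000e-03] rot [ 2.739e+00 -3.000e-03  1.000e-03]
(0.48, 0.274, 0.2, -18) slide [-4.157  7.203 -6.412] rot [ 2.739e+00 -3.000e-03  1.000e-03]
(0.48, 0.274, 0.07, -18) slide [ 0.176  7.203 -6.411] rot [ 2.739e+00 -3.000e-03  1.000e-03]
```

Emit:
step_arm([
  {"slide":[0,0,0],"delta_rot":[0,0,0],"grip":-0.2},
  {"slide":[0,0,0],"delta_rot":[0,0,0],"grip":-0.2},
  {"slide":[0,0,0],"delta_rot":[0,0,0],"grip":-0.2},
  {"slide":[0,0,0],"delta_rot":[0,0,0],"grip":-0.2},
  {"slide":[-0.5,0,0],"delta_rot":[0,0,0],"grip":-0.2},
  {"slide":[-2,0,0],"delta_rot":[0,0,0],"grip":-0.2},
  {"slide":[-4,0,0],"delta_rot":[0,0,0],"grip":-0.2},
  {"slide":[-4.16,1.2,-1.1],"delta_rot":[0.5,0,0],"grip":-0.2},
  {"slide":[-4.16,2.4,-2.2],"delta_rot":[1,0,0],"grip":-0.2},
  {"slide":[-4.16,3.6,-3.2],"delta_rot":[1.5,0,0],"grip":-0.2},
], grip_force=15)

```text
time_s: 7.8
tool_pos: [0.5726, 0.1642, 0.2017]
ee_rot: [0.705, 0.066, 0.703, -0.066]
ft_force: [0.4, 0.0, 0.5]
width: 0.603
```

Run:
```python
from slots import *
wp([(.48,.274,.2,-18),(.48,.274,.07,-18)])
s=snap("side","s3"); cv2.imwrite("pics/v3.png",cv2.resize(s[160:330,300:500],(800,680),interpolation=cv2.INTER_CUBIC)[:600])
```

```text
t 7.8 p [0.5726 0.1642 0.2017] yawz -10.7 x [ 0.002  0.    -1.   ] F [0.4 0.  0.5] w 52.4
(0.48, 0.274, 0.2, -18) slide [ 0.051  3.022 -3.713] rot [ 1.217  0.015 -0.007]
(0.48, 0.274, 0.07, -18) slide [ 4.385  3.019 -3.72 ] rot [ 1.217  0.015 -0.007]
```

View pics/v3.png

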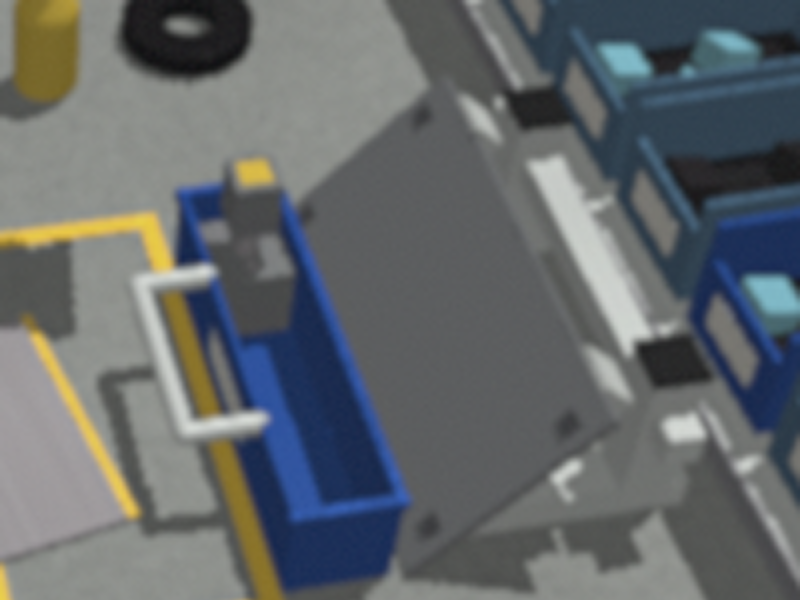

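Picture 7: fix50 stands upright on the bin floor at the left end, and the bin hasn't moved. Next is fix38, in one call to travel, descend and grip.

Emit:
step_arm([
  {"slide":[0.05,1.5,-1.8],"delta_rot":[0.6,0,0],"grip":-0.2},
  {"slide":[0.05,3.02,-3.71],"delta_rot":[1.22,0.015,0],"grip":-0.2},
  {"slide":[0.05,3.02,-3.71],"delta_rot":[1.22,0.015,0],"grip":-0.2},
  {"slide":[0.05,3.02,-3.71],"delta_rot":[1.22,0.015,0],"grip":-0.2},
  {"slide":[1.7,3.02,-3.72],"delta_rot":[1.22,0.015,0],"grip":-0.2},
  {"slide":[3.3,3.02,-3.72],"delta_rot":[1.22,0.015,0],"grip":-0.2},
  {"slide":[4.35,3.02,-3.72],"delta_rot":[1.22,0.015,0],"grip":-0.2},
  {"slide":[4.35,3.02,-3.72],"delta_rot":[1.22,0.015,0],"grip":-0.2},
  {"slide":[4.35,3.02,-3.72],"delta_rot":[1.22,0.015,0],"grip":1},
  {"slide":[4.35,3.02,-3.72],"delta_rot":[1.22,0.015,0],"grip":1},
])

```text
time_s: 9.1
tool_pos: [0.4752, 0.2791, 0.0734]
ee_rot: [0.697, 0.112, 0.7, -0.108]
ft_force: [-0.7, 1.0, -0.0]
width: 0.455
```

Emit:
step_arm([
  {"slide":[0,0,0],"delta_rot":[0,0,0],"grip":1},
  {"slide":[0,0,0],"delta_rot":[0,0,0],"grip":1},
  {"slide":[0,0,0],"delta_rot":[0,0,0],"grip":1},
  {"slide":[0,0,0],"delta_rot":[0,0,0],"grip":1},
  {"slide":[-1,0,0],"delta_rot":[0,0,0],"grip":1},
  {"slide":[-2.5,0,0],"delta_rot":[0,0,0],"grip":1},
  {"slide":[-4,0,0],"delta_rot":[0,0,0],"grip":1},
  {"slide":[-4.4,0,0],"delta_rot":[0,0,0],"grip":1},
  {"slide":[-4.4,0,0],"delta_rot":[0,0,0],"grip":1},
  {"slide":[-4.4,0,0],"delta_rot":[0,0,0],"grip":1},
], grip_force=20)

```text
time_s: 10.35
tool_pos: [0.4741, 0.278, 0.2034]
ee_rot: [0.696, 0.111, 0.701, -0.109]
ft_force: [-0.4, -0.0, -1.5]
width: 0.319
```

Run:
```python
from slots import *
x,y=slot(0,S["38"]); wp([(x,y,.2,-1.6),(x,y,.128,-1.6)])
```

```text
t 10.35 p [0.4741 0.278  0.2034] yawz -17.91 x [-0.007  0.004 -1.   ] F [-0.4 -0.  -1.5] w 27.7
(np.float64(0.6647650529010258), np.float64(-0.002610682847894289), 0.2, -1.6) slide [ 0.034 -6.944  8.925] rot [-2.718 -0.072 -0.024]
(np.float64(0.6647650529010258), np.float64(-0.002610682847894289), 0.128, -1.6) slide [ 2.434 -6.948  8.944] rot [-2.718 -0.072 -0.024]
```

Emit:
step_arm([
  {"slide":[0.03,-1,1.3],"delta_rot":[-0.5,0,0],"grip":1},
  {"slide":[0.03,-2.1,2.7],"delta_rot":[-1,-0.07,-0.02],"grip":1},
  {"slide":[0.03,-3.3,4.3],"delta_rot":[-1.5,-0.07,-0.02],"grip":1},
  {"slide":[0.03,-4.5,5.8],"delta_rot":[-2,-0.07,-0.02],"grip":1},
  {"slide":[0.03,-5.7,7.3],"delta_rot":[-2.4,-0.07,-0.02],"grip":1},
  {"slide":[0.03,-6.6,8.5],"delta_rot":[-2.7,-0.07,-0.02],"grip":1},
  {"slide":[0.03,-6.94,8.92],"delta_rot":[-2.72,-0.07,-0.02],"grip":1},
  {"slide":[0.03,-6.94,8.92],"delta_rot":[-2.72,-0.07,-0.02],"grip":1},
  {"slide":[0.03,-6.94,8.92],"delta_rot":[-2.72,-0.07,-0.02],"grip":1},
  {"slide":[0.03,-6.94,8.92],"delta_rot":[-2.72,-0.07,-0.02],"grip":1},
])

```text
time_s: 11.6
tool_pos: [0.6637, -0.0007, 0.2001]
ee_rot: [0.707, 0.009, 0.707, -0.009]
ft_force: [0.3, -0.4, -1.3]
width: 0.323
```

Run:
```python
from slots import *
x,y=slot(0,S["38"]); wp([(x,y,.128,-1.6),(x,y,.077,-1.6)])
```

```text
t 11.6 p [ 0.6637 -0.0007  0.2001] yawz -1.48 x [-0.001  0.001 -1.   ] F [ 0.3 -0.4 -1.3] w 28.1
(np.float64(0.6647650529010258), np.float64(-0.002610682847894289), 0.128, -1.6) slide [ 2.403 -0.065  0.041] rot [ 0.019 -0.012 -0.008]
(np.float64(0.6647650529010258), np.float64(-0.002610682847894289), 0.077, -1.6) slide [ 4.103 -0.067  0.043] rot [ 0.019 -0.012 -0.008]
```

Emit:
step_arm([
  {"slide":[1,-0.065,0.04],"delta_rot":[0.02,0,0],"grip":1},
  {"slide":[1.6,-0.065,0.04],"delta_rot":[0.02,0,0],"grip":1},
  {"slide":[1.9,-0.065,0.04],"delta_rot":[0.02,0,0],"grip":1},
  {"slide":[2.0,-0.065,0.04],"delta_rot":[0.02,0,0],"grip":1},
  {"slide":[2.1,-0.065,0.04],"delta_rot":[0.02,0,0],"grip":1},
  {"slide":[2.2,-0.065,0.04],"delta_rot":[0.02,0,0],"grip":1},
  {"slide":[2.3,-0.065,0.04],"delta_rot":[0.02,0,0],"grip":1},
  {"slide":[2.4,-0.065,0.04],"delta_rot":[0.02,0,0],"grip":1},
  {"slide":[2.4,-0.065,0.04],"delta_rot":[0.02,0,0],"grip":1},
  {"slide":[2.4,-0.065,0.04],"delta_rot":[0.02,0,0],"grip":1},
])

```text
time_s: 12.85
tool_pos: [0.6647, -0.0026, 0.1279]
ee_rot: [0.707, 0.01, 0.708, -0.01]
ft_force: [-0.7, -0.3, -0.9]
width: 0.327
```

Run:
```python
from slots import *
wp([])
```

```text
t 12.85 p [ 0.6647 -0.0026  0.1279] yawz -1.6 x [-0.001  0.001 -1.   ] F [-0.7 -0.3 -0.9] w 28.4
```

Emit:
step_arm([
  {"slide":[0.6,0,0],"delta_rot":[0,0,0],"grip":1},
  {"slide":[1.1,0,0],"delta_rot":[0,0,0],"grip":1},
  {"slide":[1.4,0,0],"delta_rot":[0,0,0],"grip":1},
  {"slide":[1.55,0,0],"delta_rot":[0,0,0],"grip":1},
  {"slide":[1.65,0,0],"delta_rot":[0,0,0],"grip":1},
  {"slide":[1.7,0,0],"delta_rot":[0,0,0],"grip":1},
  {"slide":[1.73,0,0],"delta_rot":[0,0,0],"grip":1},
  {"slide":[1.73,0,0],"delta_rot":[0,0,0],"grip":1},
  {"slide":[1.73,0,0],"delta_rot":[0,0,0],"grip":-0.2},
  {"slide":[1.73,0,0],"delta_rot":[0,0,0],"grip":-0.2},
])

```text
time_s: 14.1
tool_pos: [0.665, -0.0026, 0.0762]
ee_rot: [0.707, 0.01, 0.707, -0.01]
ft_force: [-0.8, 0.3, 0.4]
width: 0.469
```

Emit:
step_arm([
  {"slide":[0,0,0],"delta_rot":[0,0,0],"grip":-0.2},
  {"slide":[0,0,0],"delta_rot":[0,0,0],"grip":-0.2},
  {"slide":[0,0,0],"delta_rot":[0,0,0],"grip":-0.2},
  {"slide":[-0.5,0,0],"delta_rot":[0,0,0],"grip":-0.2},
  {"slide":[-2,0,0],"delta_rot":[0,0,0],"grip":-0.2},
  {"slide":[-4,0,0],"delta_rot":[0,0,0],"grip":-0.2},
  {"slide":[-4.1,0,0],"delta_rot":[0,0,0],"grip":-0.2},
  {"slide":[-4.1,0,0],"delta_rot":[0,0,0],"grip":-0.2},
  {"slide":[-4.1,0,0],"delta_rot":[0,0,0],"grip":-0.2},
  {"slide":[-4.1,0,0],"delta_rot":[0,0,0],"grip":-0.2},
], grip_force=15)

```text
time_s: 15.35
tool_pos: [0.664, -0.0026, 0.1974]
ee_rot: [0.706, 0.01, 0.708, -0.009]
ft_force: [1.0, 0.2, -0.6]
width: 0.602
```

Run:
```python
from slots import *
wp([(.575,-.251,.2,10.8),(.575,-.251,.07,10.8)])
```

```text
t 15.35 p [ 0.664  -0.0026  0.1974] yawz -1.61 x [-0.004  0.001 -1.   ] F [ 1.   0.2 -0.6] w 52.4
(0.575, -0.251, 0.2, 10.8) slide [-0.085 -8.361 -2.734] rot [-2.068 -0.035 -0.016]
(0.575, -0.251, 0.07, 10.8) slide [ 4.248 -8.367 -2.717] rot [-2.068 -0.035 -0.016]
```

Emit:
step_arm([
  {"slide":[-0.085,-2,-0.7],"delta_rot":[-0.5,0,0],"grip":-0.2},
  {"slide":[-0.085,-4,-1.3],"delta_rot":[-1,0,0],"grip":-0.2},
  {"slide":[-0.085,-6,-2],"delta_rot":[-1.5,0,0],"grip":-0.2},
  {"slide":[-0.085,-7.6,-2.5],"delta_rot":[-2,0,0],"grip":-0.2},
  {"slide":[-0.085,-8.36,-2.73],"delta_rot":[-2.07,-0.035,-0.016],"grip":-0.2},
  {"slide":[-0.085,-8.36,-2.73],"delta_rot":[-2.07,-0.035,-0.016],"grip":-0.2},
  {"slide":[-0.085,-8.36,-2.73],"delta_rot":[-2.07,-0.035,-0.016],"grip":-0.2},
  {"slide":[2,-8.36,-2.72],"delta_rot":[-2.07,-0.035,-0.016],"grip":-0.2},
  {"slide":[3.8,-8.36,-2.72],"delta_rot":[-2.07,-0.035,-0.016],"grip":-0.2},
  {"slide":[4.25,-8.36,-2.72],"delta_rot":[-2.07,-0.035,-0.016],"grip":-0.2},
])

```text
time_s: 16.6
tool_pos: [0.5729, -0.2474, 0.0663]
ee_rot: [0.702, -0.065, 0.706, 0.069]
ft_force: [-0.3, -0.7, 0.9]
width: 0.602
```

Emit:
step_arm([
  {"slide":[0,0,0],"delta_rot":[0,0,0],"grip":1},
  {"slide":[0,0,0],"delta_rot":[0,0,0],"grip":1},
  {"slide":[0,0,0],"delta_rot":[0,0,0],"grip":1},
  {"slide":[0,0,0],"delta_rot":[0,0,0],"grip":1},
  {"slide":[0,0,0],"delta_rot":[0,0,0],"grip":1},
  {"slide":[0,0,0],"delta_rot":[0,0,0],"grip":1},
  {"slide":[-2,0,0],"delta_rot":[0,0,0],"grip":1},
  {"slide":[-4,0,0],"delta_rot":[0,0,0],"grip":1},
  {"slide":[-4.3,0,0],"delta_rot":[0,0,0],"grip":1},
  {"slide":[-4.3,0,0],"delta_rot":[0,0,0],"grip":1},
], grip_force=20)

```text
time_s: 17.85
tool_pos: [0.5736, -0.248, 0.1958]
ee_rot: [0.702, -0.066, 0.706, 0.069]
ft_force: [-0.3, 0.4, -2.1]
width: 0.319
```

Run:
```python
from slots import *
x,y=slot(0,S["48"]); wp([(x,y,.2,-1.6),(x,y,.128,-1.6)])
```

```text
t 17.85 p [ 0.5736 -0.248   0.1958] yawz 10.92 x [-0.006  0.004 -1.   ] F [-0.3  0.4 -2.1] w 27.7
(np.float64(0.6632628687376978), np.float64(-0.056389707037065355), 0.2, -1.6) slide [-0.13   5.705  4.144] rot [ 2.087 -0.055 -0.046]
(np.float64(0.6632628687376978), np.float64(-0.056389707037065355), 0.128, -1.6) slide [2.27  5.692 4.157] rot [ 2.087 -0.055 -0.046]
```

Emit:
step_arm([
  {"slide":[-0.13,1,0.7],"delta_rot":[0.4,-0.05,-0.05],"grip":1},
  {"slide":[-0.13,2.2,1.6],"delta_rot":[0.8,-0.05,-0.05],"grip":1},
  {"slide":[-0.13,3.5,2.6],"delta_rot":[1.4,-0.05,-0.05],"grip":1},
  {"slide":[-0.13,4.7,3.4],"delta_rot":[1.9,-0.05,-0.05],"grip":1},
  {"slide":[-0.13,5.5,4],"delta_rot":[2.09,-0.05,-0.05],"grip":1},
  {"slide":[-0.13,5.8,4.14],"delta_rot":[2.09,-0.05,-0.05],"grip":1},
  {"slide":[-0.13,5.8,4.14],"delta_rot":[2.09,-0.05,-0.05],"grip":1},
  {"slide":[-0.13,5.8,4.14],"delta_rot":[2.09,-0.05,-0.05],"grip":1},
  {"slide":[-0.13,5.8,4.14],"delta_rot":[2.09,-0.05,-0.05],"grip":1},
  {"slide":[-0.13,5.8,4.14],"delta_rot":[2.09,-0.05,-0.05],"grip":1},
])

```text
time_s: 19.1
tool_pos: [0.6624, -0.0546, 0.2001]
ee_rot: [0.707, 0.01, 0.707, -0.011]
ft_force: [-0.1, -0.5, -0.6]
width: 0.316
```

Run:
```python
from slots import *
x,y=slot(0,S["48"]+.003); wp([(x,y,.124,-1.6),(x,y,.0715,-1.6)])
```

```text
t 19.1 p [ 0.6624 -0.0546  0.2001] yawz -1.68 x [-0.    -0.001 -1.   ] F [-0.1 -0.5 -0.6] w 27.5
(np.float64(0.6633466336538685), np.float64(-0.05339087669194429), 0.124, -1.6) slide [2.538 0.042 0.031] rot [-0.014 -0.004  0.006]
(np.float64(0.6633466336538685), np.float64(-0.05339087669194429), 0.0715, -1.6) slide [4.288 0.043 0.032] rot [-0.014 -0.004  0.006]
```

Emit:
step_arm([
  {"slide":[1,0.04,0.03],"delta_rot":[-0.014,0,0],"grip":1},
  {"slide":[1.7,0.04,0.03],"delta_rot":[-0.014,0,0],"grip":1},
  {"slide":[2.0,0.04,0.03],"delta_rot":[-0.014,0,0],"grip":1},
  {"slide":[2.1,0.04,0.03],"delta_rot":[-0.014,0,0],"grip":1},
  {"slide":[2.2,0.04,0.03],"delta_rot":[-0.014,0,0],"grip":1},
  {"slide":[2.3,0.04,0.03],"delta_rot":[-0.014,0,0],"grip":1},
  {"slide":[2.4,0.04,0.03],"delta_rot":[-0.014,0,0],"grip":1},
  {"slide":[2.54,0.04,0.03],"delta_rot":[-0.014,0,0],"grip":1},
  {"slide":[2.54,0.04,0.03],"delta_rot":[-0.014,0,0],"grip":1},
  {"slide":[2.54,0.04,0.03],"delta_rot":[-0.014,0,0],"grip":1},
])

```text
time_s: 20.35
tool_pos: [0.6634, -0.0535, 0.124]
ee_rot: [0.707, 0.01, 0.707, -0.01]
ft_force: [-1.2, -0.2, -0.6]
width: 0.322
```

Run:
```python
from slots import *
wp([])
```

```text
t 20.35 p [ 0.6634 -0.0535  0.124 ] yawz -1.6 x [-0.    -0.001 -1.   ] F [-1.2 -0.2 -0.6] w 28.0
```

Emit:
step_arm([
  {"slide":[0.6,0,0],"delta_rot":[0,0,0],"grip":1},
  {"slide":[1.1,0,0],"delta_rot":[0,0,0],"grip":1},
  {"slide":[1.4,0,0],"delta_rot":[0,0,0],"grip":1},
  {"slide":[1.55,0,0],"delta_rot":[0,0,0],"grip":1},
  {"slide":[1.65,0,0],"delta_rot":[0,0,0],"grip":1},
  {"slide":[1.7,0,0],"delta_rot":[0,0,0],"grip":1},
  {"slide":[1.75,0,0],"delta_rot":[0,0,0],"grip":1},
  {"slide":[1.75,0,0],"delta_rot":[0,0,0],"grip":1},
  {"slide":[1.75,0,0],"delta_rot":[0,0,0],"grip":-0.2},
  {"slide":[1.75,0,0],"delta_rot":[0,0,0],"grip":-0.2},
])

```text
time_s: 21.6
tool_pos: [0.6635, -0.0535, 0.0715]
ee_rot: [0.707, 0.01, 0.707, -0.01]
ft_force: [-0.6, 0.7, 0.0]
width: 0.468
```

Emit:
step_arm([
  {"slide":[0,0,0],"delta_rot":[0,0,0],"grip":-0.2},
  {"slide":[0,0,0],"delta_rot":[0,0,0],"grip":-0.2},
  {"slide":[0,0,0],"delta_rot":[0,0,0],"grip":-0.2},
  {"slide":[-0.5,0,0],"delta_rot":[0,0,0],"grip":-0.2},
  {"slide":[-2,0,0],"delta_rot":[0,0,0],"grip":-0.2},
  {"slide":[-4,0,0],"delta_rot":[0,0,0],"grip":-0.2},
  {"slide":[-4.3,0,0],"delta_rot":[0,0,0],"grip":-0.2},
  {"slide":[-4.3,0,0],"delta_rot":[0,0,0],"grip":-0.2},
  {"slide":[-4.3,0,0],"delta_rot":[0,0,0],"grip":-0.2},
  {"slide":[-4.3,0,0],"delta_rot":[0,0,0],"grip":-0.2},
], grip_force=15)

```text
time_s: 22.85
tool_pos: [0.6624, -0.0532, 0.1986]
ee_rot: [0.706, 0.01, 0.708, -0.01]
ft_force: [0.6, -0.0, -0.1]
width: 0.598
```

Run:
```python
from slots import *
wp([(.5163,-.409,.2,-1.6),(.5163,-.409,.072,-1.6)])
```

```text
t 22.85 p [ 0.6624 -0.0532  0.1986] yawz -1.61 x [-0.004  0.    -1.   ] F [ 0.6 -0.  -0.1] w 52.0
(0.5163, -0.409, 0.2, -1.6) slide [ -0.034 -11.993  -4.536] rot [-0.001 -0.034 -0.002]
(0.5163, -0.409, 0.072, -1.6) slide [  4.233 -11.994  -4.521] rot [-0.001 -0.034 -0.002]
```

Emit:
step_arm([
  {"slide":[-0.03,-2,-0.75],"delta_rot":[0,0,0],"grip":-0.2},
  {"slide":[-0.03,-4,-1.5],"delta_rot":[0,0,0],"grip":-0.2},
  {"slide":[-0.03,-6,-2.3],"delta_rot":[0,0,0],"grip":-0.2},
  {"slide":[-0.03,-8,-3],"delta_rot":[0,0,0],"grip":-0.2},
  {"slide":[-0.03,-10,-3.8],"delta_rot":[0,0,0],"grip":-0.2},
  {"slide":[-0.03,-11.5,-4.4],"delta_rot":[0,-0.034,0],"grip":-0.2},
  {"slide":[-0.03,-12,-4.53],"delta_rot":[0,-0.034,0],"grip":-0.2},
  {"slide":[-0.03,-12,-4.53],"delta_rot":[0,-0.034,0],"grip":-0.2},
  {"slide":[-0.03,-12,-4.53],"delta_rot":[0,-0.034,0],"grip":-0.2},
  {"slide":[-0.03,-12,-4.53],"delta_rot":[0,-0.034,0],"grip":-0.2},
])

```text
time_s: 24.1
tool_pos: [0.5173, -0.4072, 0.1998]
ee_rot: [0.707, 0.009, 0.707, -0.009]
ft_force: [0.7, 0.5, 0.4]
width: 0.601
```

Emit:
step_arm([
  {"slide":[2,0,0],"delta_rot":[0,0,0],"grip":-0.2},
  {"slide":[3.8,0,0],"delta_rot":[0,0,0],"grip":-0.2},
  {"slide":[4.25,0,0],"delta_rot":[0,0,0],"grip":-0.2},
  {"slide":[4.25,0,0],"delta_rot":[0,0,0],"grip":-0.2},
  {"slide":[4.25,0,0],"delta_rot":[0,0,0],"grip":1},
  {"slide":[4.25,0,0],"delta_rot":[0,0,0],"grip":1},
  {"slide":[4.25,0,0],"delta_rot":[0,0,0],"grip":1},
  {"slide":[4.25,0,0],"delta_rot":[0,0,0],"grip":1},
  {"slide":[4.25,0,0],"delta_rot":[0,0,0],"grip":1},
  {"slide":[4.25,0,0],"delta_rot":[0,0,0],"grip":1},
])

```text
time_s: 25.35
tool_pos: [0.5174, -0.4078, 0.0734]
ee_rot: [0.707, 0.009, 0.707, -0.009]
ft_force: [-0.9, -0.7, 6.2]
width: 0.32
```

Run:
```python
from slots import *
x,y=slot(0,S["46"]); wp([(.5163,-.409,.21,-1.6),(x,y,.21,-1.6)])
```

```text
t 25.35 p [ 0.5174 -0.4078  0.0734] yawz -1.47 x [ 0. -0. -1.] F [-0.9 -0.7  6.2] w 27.8
(0.5163, -0.409, 0.21, -1.6) slide [-4.552 -0.044 -0.035] rot [0.022 0.004 0.003]
(np.float64(0.6616489980194755), np.float64(-0.11416717168639784), 0.21, -1.6) slide [-4.553  9.905  4.557] rot [0.022 0.004 0.003]
```

Emit:
step_arm([
  {"slide":[-2,0,0],"delta_rot":[0,0,0],"grip":1},
  {"slide":[-4,0,0],"delta_rot":[0,0,0],"grip":1},
  {"slide":[-4.4,1.2,0.6],"delta_rot":[0,0,0],"grip":1},
  {"slide":[-4.4,2.7,1.2],"delta_rot":[0,0,0],"grip":1},
  {"slide":[-4.4,4.3,2],"delta_rot":[0,0,0],"grip":1},
  {"slide":[-4.4,6,2.8],"delta_rot":[0,0,0],"grip":1},
  {"slide":[-4.4,7.7,3.6],"delta_rot":[0,0,0],"grip":1},
  {"slide":[-4.4,9,4.1],"delta_rot":[0,0,0],"grip":1},
  {"slide":[-4.4,9.7,4.45],"delta_rot":[0.02,0,0],"grip":1},
  {"slide":[-4.4,9.9,4.56],"delta_rot":[0.02,0,0],"grip":1},
], grip_force=20)

```text
time_s: 26.6
tool_pos: [0.6618, -0.1125, 0.2047]
ee_rot: [0.707, 0.009, 0.707, -0.009]
ft_force: [-0.2, -0.3, -1.1]
width: 0.316
```

Run:
```python
from slots import *
x,y=slot(0,S["46"])
snap("side","s4"); wp([(x,y,.13,-1.6),(x,y,.078,-1.6)])
```

```text
t 26.65 p [ 0.662  -0.1128  0.2048] yawz -1.49 x [-0.  0. -1.] F [ 0.9  0.1 -0.8] w 27.9
(np.float64(0.6616489980194755), np.float64(-0.11416717168639784), 0.13, -1.6) slide [ 2.493 -0.048 -0.01 ] rot [ 0.019 -0.002 -0.003]
(np.float64(0.6616489980194755), np.float64(-0.11416717168639784), 0.078, -1.6) slide [ 4.226 -0.048 -0.009] rot [ 0.019 -0.002 -0.003]
```

Emit:
step_arm([
  {"slide":[1,-0.05,-0.01],"delta_rot":[0.02,0,0],"grip":1},
  {"slide":[1.6,-0.05,-0.01],"delta_rot":[0.02,0,0],"grip":1},
  {"slide":[1.9,-0.05,-0.01],"delta_rot":[0.02,0,0],"grip":1},
  {"slide":[2.0,-0.05,-0.01],"delta_rot":[0.02,0,0],"grip":1},
  {"slide":[2.1,-0.05,-0.01],"delta_rot":[0.02,0,0],"grip":1},
  {"slide":[2.2,-0.05,-0.01],"delta_rot":[0.02,0,0],"grip":1},
  {"slide":[2.35,-0.05,-0.01],"delta_rot":[0.02,0,0],"grip":1},
  {"slide":[2.49,-0.05,-0.01],"delta_rot":[0.02,0,0],"grip":1},
  {"slide":[2.49,-0.05,-0.01],"delta_rot":[0.02,0,0],"grip":1},
  {"slide":[2.49,-0.05,-0.01],"delta_rot":[0.02,0,0],"grip":1},
])

```text
time_s: 27.9
tool_pos: [0.6617, -0.1143, 0.1301]
ee_rot: [0.707, 0.01, 0.707, -0.01]
ft_force: [0.5, -0.1, -1.2]
width: 0.318
```

Run:
```python
from slots import *
wp([])
```

```text
t 27.9 p [ 0.6617 -0.1143  0.1301] yawz -1.61 x [-0.  0. -1.] F [ 0.5 -0.1 -1.2] w 27.7
```

Emit:
step_arm([
  {"slide":[0.6,0,0],"delta_rot":[0,0,0],"grip":1},
  {"slide":[1.1,0,0],"delta_rot":[0,0,0],"grip":1},
  {"slide":[1.4,0,0],"delta_rot":[0,0,0],"grip":1},
  {"slide":[1.55,0,0],"delta_rot":[0,0,0],"grip":1},
  {"slide":[1.65,0,0],"delta_rot":[0,0,0],"grip":1},
  {"slide":[1.7,0,0],"delta_rot":[0,0,0],"grip":1},
  {"slide":[1.73,0,0],"delta_rot":[0,0,0],"grip":1},
  {"slide":[1.73,0,0],"delta_rot":[0,0,0],"grip":1},
  {"slide":[1.73,0,0],"delta_rot":[0,0,0],"grip":-0.2},
  {"slide":[1.73,0,0],"delta_rot":[0,0,0],"grip":-0.2},
])

```text
time_s: 29.15
tool_pos: [0.662, -0.1143, 0.0786]
ee_rot: [0.707, 0.01, 0.707, -0.01]
ft_force: [-0.6, 0.3, 1.0]
width: 0.46
```

Emit:
step_arm([
  {"slide":[0,0,0],"delta_rot":[0,0,0],"grip":-0.2},
  {"slide":[0,0,0],"delta_rot":[0,0,0],"grip":-0.2},
  {"slide":[0,0,0],"delta_rot":[0,0,0],"grip":-0.2},
  {"slide":[-0.5,0,0],"delta_rot":[0,0,0],"grip":-0.2},
  {"slide":[-2,0,0],"delta_rot":[0,0,0],"grip":-0.2},
  {"slide":[-4,0,0],"delta_rot":[0,0,0],"grip":-0.2},
  {"slide":[-5,2,-1],"delta_rot":[0,0,0],"grip":-0.2},
  {"slide":[-5,4,-2],"delta_rot":[0,0,0],"grip":-0.2},
  {"slide":[-5,6,-3],"delta_rot":[0,0,0],"grip":-0.2},
  {"slide":[-5,8,-4],"delta_rot":[0,0,0],"grip":-0.2},
])

```text
time_s: 30.4
tool_pos: [0.5582, 0.1089, 0.2301]
ee_rot: [0.708, 0.01, 0.706, -0.01]
ft_force: [-0.1, 0.8, -0.2]
width: 0.598
```

Emit:
step_arm([
  {"slide":[0,2,-1],"delta_rot":[0,0,0],"grip":-0.2},
  {"slide":[0,4,-1],"delta_rot":[0,0,0],"grip":-0.2},
  {"slide":[0,5,-1],"delta_rot":[0,0,0],"grip":-0.2},
  {"slide":[0,5,-1],"delta_rot":[0,0,0],"grip":-0.2},
  {"slide":[0,5,-1],"delta_rot":[0,0,0],"grip":-0.2},
  {"slide":[0,5,-1],"delta_rot":[0,0,0],"grip":-0.2},
  {"slide":[0,5,-1],"delta_rot":[0,0,0],"grip":-0.2},
  {"slide":[0,5,-1],"delta_rot":[0,0,0],"grip":-0.2},
  {"slide":[0,5,-1],"delta_rot":[0,0,0],"grip":-0.2},
  {"slide":[0,5,-1],"delta_rot":[0,0,0],"grip":-0.2},
])

```text
time_s: 31.65
tool_pos: [0.5325, 0.2595, 0.23]
ee_rot: [0.708, 0.01, 0.706, -0.01]
ft_force: [-0.3, -0.5, 0.2]
width: 0.6
```

Run:
```python
from slots import *
s=snap("side","s5"); t=snap("top","t5"); wp([])
a=cv2.resize(t[160:290,260:390],(400,400),interpolation=cv2.INTER_CUBIC);b=cv2.resize(s[170:320,240:390+10],(400,400),interpolation=cv2.INTER_CUBIC)
cv2.imwrite("pics/v5.png",np.hstack([a,b]))
```

```text
t 31.75 p [0.5325 0.2596 0.23  ] yawz -1.64 x [ 0.003  0.    -1.   ] F [ 0.8  0.7 -0.5] w 52.4
```

View pics/v5.png

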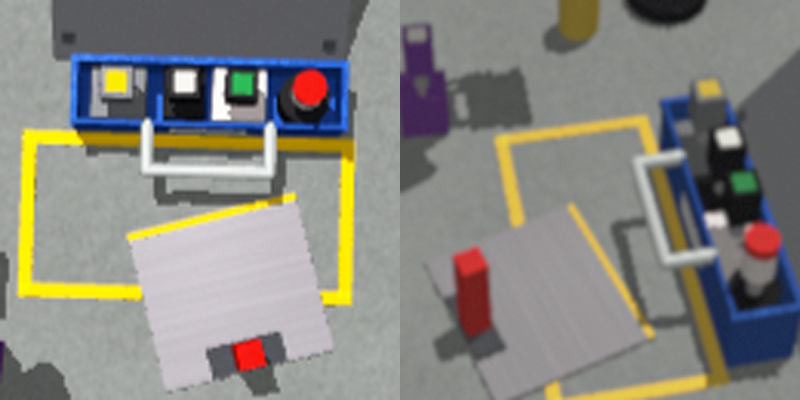

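Picture 8: all four fixtures stand upright in one row in the bin (fix50, fix38, fix48, fix46). The plate lies skewed by about 15° in front, with its post at top-view crop (250,355). Now I re-measure the bar and the plate.

```bash
cat >> h.py <<'E'
def meas(f):
    t=cv2.imread(f"pics/t{f}.png"); s=cv2.imread(f"pics/s{f}.png")
    return t,s
def wp2(L):
    "rows: x,y,z,yaw,tilt (tool x leans to +x by tilt)"
    s,p,R=st()
    print("t",round(s["time_s"],2),"p",p.round(4),"x",R[:,0].round(3),"z",R[:,2].round(3),"F",np.round(s["ft_force"],1),"w",round(s["width"]*87,1))
    T0=np.c_[[0,0,-1.],[0,1.,0],[1.,0,0]]
    for x,y,z,yaw,al in L:
        T=Ro.from_euler("z",yaw,degrees=True).as_matrix()@Ro.from_euler("y",-al,degrees=True).as_matrix()@T0
        print(np.round((x,y,z,yaw,al),4),"slide",(R.T@(np.array([x,y,z])-p)/.03).round(2),"rot",(np.degrees(Ro.from_matrix(R.T@T).as_rotvec())/6).round(2))
E
python3 - <<'E'
from seg import *
t,s=meas("5")
v=t.max(2).astype(float); sat=v-t.min(2)
m=((v>165)&(sat<35))
P=[]
for u in range(313,345,3):
    r=np.arange(205,226); w=np.clip(v[205:226,u]-150,0,None)*(sat[205:226,u]<40)
    if w.sum()>0: P.append(((u,(w*r).sum()/w.sum())))
P=np.array(P); k=np.polyfit(P[:,0],P[:,1],1); 
for u in(315,329,343): print("bar",u,np.polyval(k,u).round(2),ray("top",(u,np.polyval(k,u)),.064).round(4))
mm=(m[200:225,295:362]).any(0).nonzero()[0]; print("bar cols",295+mm.min(),295+mm.max())
Rr=lambda H,S,V:((H<8)|(H>172))&(S>130)&(V>100)
a=blob(t,Rr,(315,265,35,25)); print("post",a[1],a[0],ray("top",a[0],.085).round(4),ang("top",a[2],.085))
# leading edge yellow line of plate
hsv=cv2.cvtColor(t,cv2.COLOR_BGR2HSV); y=(hsv[...,0]>20)&(hsv[...,0]<35)&(hsv[...,1]>110)&(hsv[...,2]>110)
y[:, :302]=0; y[:,358:]=0; y[:221]=0;y[245:]=0
q=np.argwhere(y); Q=np.array([ray("top",(c,r),.004)[:2] for r,c in q]); k=np.polyfit(Q[:,1],Q[:,0],1)
print("lead",len(Q),Q.mean(0).round(4),Q[:,1].min().round(4),Q[:,1].max().round(4),"yaw",np.degrees(np.arctan(-k[0])).round(2))
E
```

```text
bar 315 214.78 [0.5954 0.0052 0.064 ]
bar 329 215.11 [ 0.5944 -0.0332  0.064 ]
bar 343 215.44 [ 0.5933 -0.0716  0.064 ]
bar cols 295 361
post 94.625 [340.52922721 274.96053501] [ 0.4307 -0.0628  0.085 ] [(-76.2, 27.4), (-166.3, 25.7)]
lead 128 [ 0.5589 -0.0354] -0.1116 0.0423 yaw 13.86
```

The bar axis is at x≈0.594 as expected. The plate has been knocked since the start: yaw is now 13.9°, lead edge centre (0.559,−0.035). Next I grip the bar 30 mm off-centre, with the tool leaning 20°.

```bash
cat >> slots.py <<'E'
def bar(th,yo=.030,px=0.0,al=20,dep=.016,pz=0.0,back=0.0):
    a=np.radians(th); X=.030+px-.100*np.cos(a)+.062*np.sin(a); Z=pz+.100*np.sin(a)+.062*np.cos(a)
    r=np.radians(al); X+=(dep-back)*np.sin(r); Z-=(dep-back)*np.cos(r)
    x,y=slot(X,yo); return (x,y,Z,-1.6,al)
E
python3 - <<'E'
from slots import *
wp2([bar(0,back=.11),bar(0)])
E
```

```text
t 31.75 p [0.5325 0.2596 0.23  ] x [ 0.003  0.    -1.   ] z [ 1.    -0.029  0.003] F [ 0.8  0.7 -0.5] w 52.4
[ 5.627e-01  2.800e-03  1.503e-01 -1.600e+00  2.000e+01] slide [ 2.66 -8.53  1.24] rot [-0.01 -3.3  -0.  ]
[ 6.003e-01  1.800e-03  4.700e-02 -1.600e+00  2.000e+01] slide [ 6.11 -8.53  2.49] rot [-0.01 -3.3  -0.  ]
```

Emit:
step_arm([
  {"slide":[0,-2,0.3],"delta_rot":[0,-0.8,0],"grip":0.31},
  {"slide":[0,-4,0.6],"delta_rot":[0,-1.6,0],"grip":0.31},
  {"slide":[0,-6,0.9],"delta_rot":[0,-2.4,0],"grip":0.31},
  {"slide":[0,-8,1.2],"delta_rot":[0,-3.3,0],"grip":0.31},
  {"slide":[0,-8.53,1.24],"delta_rot":[0,-3.3,0],"grip":0.31},
  {"slide":[1.5,-8.53,1.24],"delta_rot":[0,-3.3,0],"grip":0.31},
  {"slide":[2.66,-8.53,1.24],"delta_rot":[0,-3.3,0],"grip":0.31},
  {"slide":[2.66,-8.53,1.24],"delta_rot":[0,-3.3,0],"grip":0.31},
  {"slide":[2.66,-8.53,1.24],"delta_rot":[0,-3.3,0],"grip":0.31},
  {"slide":[2.66,-8.53,1.24],"delta_rot":[0,-3.3,0],"grip":0.31},
])

```text
time_s: 33.0
tool_pos: [0.5639, 0.0028, 0.152]
ee_rot: [0.82, 0.008, 0.572, -0.012]
ft_force: [-0.1, -0.6, 0.4]
width: 0.343
```

Run:
```python
from slots import *
wp2([bar(0)])
```

```text
t 33.0 p [0.5639 0.0028 0.152 ] x [ 0.345 -0.01  -0.939] z [ 0.938 -0.026  0.345] F [-0.1 -0.6  0.4] w 29.8
[ 6.003e-01  1.800e-03  4.700e-02 -1.600e+00  2.000e+01] slide [ 3.71  0.   -0.07] rot [-0.    0.03  0.  ]
```

Now descend slowly, check, and close.

Emit:
step_arm([
  {"slide":[0.8,0,-0.07],"delta_rot":[0,0.03,0],"grip":0.31},
  {"slide":[1.6,0,-0.07],"delta_rot":[0,0.03,0],"grip":0.31},
  {"slide":[2.2,0,-0.07],"delta_rot":[0,0.03,0],"grip":0.31},
  {"slide":[2.6,0,-0.07],"delta_rot":[0,0.03,0],"grip":0.31},
  {"slide":[3,0,-0.07],"delta_rot":[0,0.03,0],"grip":0.31},
  {"slide":[3.3,0,-0.07],"delta_rot":[0,0.03,0],"grip":0.31},
  {"slide":[3.5,0,-0.07],"delta_rot":[0,0.03,0],"grip":0.31},
  {"slide":[3.71,0,-0.07],"delta_rot":[0,0.03,0],"grip":0.31},
  {"slide":[3.71,0,-0.07],"delta_rot":[0,0.03,0],"grip":0.31},
  {"slide":[3.71,0,-0.07],"delta_rot":[0,0.03,0],"grip":0.31},
], grip_force=15)

```text
time_s: 34.25
tool_pos: [0.6003, 0.0017, 0.047]
ee_rot: [0.819, 0.008, 0.573, -0.012]
ft_force: [-0.6, -0.7, 0.7]
width: 0.342
```

Run:
```python
from slots import *
s=snap("side","s6"); cv2.imwrite("pics/v6.png",cv2.resize(s[150:330,240:460],(780,638),interpolation=cv2.INTER_CUBIC)[:600])
wp2([])
```

```text
t 34.3 p [0.6003 0.0017 0.0471] x [ 0.342 -0.01  -0.94 ] z [ 0.939 -0.026  0.342] F [0.3 0.2 0.7] w 30.0
```

View pics/v6.png

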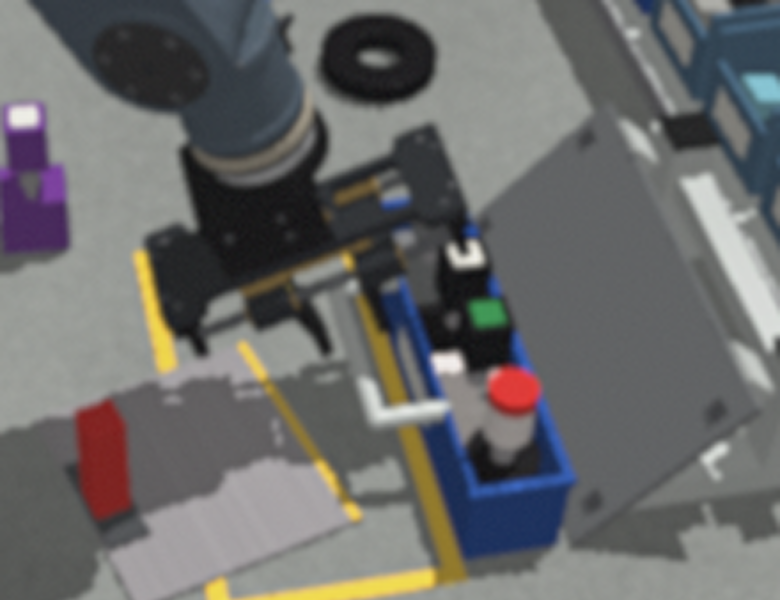

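Picture 9: the fingers straddle the bar, with the inner finger in the gap and clear of the heads. Close the gripper.

Emit:
step_arm([
  {"slide":[0,0,0],"delta_rot":[0,0,0],"grip":1},
  {"slide":[0,0,0],"delta_rot":[0,0,0],"grip":1},
  {"slide":[0,0,0],"delta_rot":[0,0,0],"grip":1},
  {"slide":[0,0,0],"delta_rot":[0,0,0],"grip":1},
  {"slide":[0,0,0],"delta_rot":[0,0,0],"grip":1},
  {"slide":[0,0,0],"delta_rot":[0,0,0],"grip":1},
  {"slide":[0,0,0],"delta_rot":[0,0,0],"grip":1},
  {"slide":[0,0,0],"delta_rot":[0,0,0],"grip":1},
  {"slide":[0,0,0],"delta_rot":[0,0,0],"grip":1},
  {"slide":[0,0,0],"delta_rot":[0,0,0],"grip":1},
], grip_force=15)

```text
time_s: 35.55
tool_pos: [0.5993, 0.002, 0.0467]
ee_rot: [0.819, 0.008, 0.574, -0.011]
ft_force: [-5.0, 0.1, 1.2]
width: 0.128
```

Run:
```python
from slots import *
wp2([bar(t) for t in (3,6,9,12,15,18,21,24)])
```

```text
t 35.55 p [0.5993 0.002  0.0467] x [ 0.34  -0.009 -0.94 ] z [ 0.94  -0.026  0.34 ] F [-5.   0.1  1.2] w 11.2
[ 6.037e-01  1.700e-03  5.210e-02 -1.600e+00  2.000e+01] slide [-0.12 -0.01  0.2 ] rot [-0.   -0.02 -0.  ]
[ 6.074e-01  1.600e-03  5.710e-02 -1.600e+00  2.000e+01] slide [-0.23 -0.01  0.37] rot [-0.   -0.02 -0.  ]
[ 6.113e-01  1.500e-03  6.180e-02 -1.600e+00  2.000e+01] slide [-0.34 -0.01  0.55] rot [-0.   -0.02 -0.  ]
[ 6.154e-01  1.400e-03  6.640e-02 -1.600e+00  2.000e+01] slide [-0.43 -0.01  0.73] rot [-0.   -0.02 -0.  ]
[ 6.198e-01  1.200e-03  7.070e-02 -1.600e+00  2.000e+01] slide [-0.52 -0.01  0.92] rot [-0.   -0.02 -0.  ]
[ 6.244e-01  1.100e-03  7.480e-02 -1.600e+00  2.000e+01] slide [-0.6  -0.01  1.11] rot [-0.   -0.02 -0.  ]
[ 6.292e-01  1.000e-03  7.870e-02 -1.600e+00  2.000e+01] slide [-0.66 -0.01  1.3 ] rot [-0.   -0.02 -0.  ]
[ 6.342e-01  8.000e-04  8.230e-02 -1.600e+00  2.000e+01] slide [-0.72 -0.01  1.5 ] rot [-0.   -0.02 -0.  ]
```

Emit:
step_arm([
  {"slide":[-0.12,0,0.18],"delta_rot":[0,0,0],"grip":1},
  {"slide":[-0.23,0,0.36],"delta_rot":[0,0,0],"grip":1},
  {"slide":[-0.34,0,0.54],"delta_rot":[0,0,0],"grip":1},
  {"slide":[-0.43,0,0.72],"delta_rot":[0,0,0],"grip":1},
  {"slide":[-0.52,0,0.91],"delta_rot":[0,0,0],"grip":1},
  {"slide":[-0.6,0,1.1],"delta_rot":[0,0,0],"grip":1},
  {"slide":[-0.66,0,1.3],"delta_rot":[0,0,0],"grip":1},
  {"slide":[-0.72,0,1.5],"delta_rot":[0,0,0],"grip":1},
  {"slide":[-0.72,0,1.5],"delta_rot":[0,0,0],"grip":1},
  {"slide":[-0.72,0,1.5],"delta_rot":[0,0,0],"grip":1},
])

```text
time_s: 36.8
tool_pos: [0.6349, 0.001, 0.0828]
ee_rot: [0.819, 0.008, 0.574, -0.011]
ft_force: [-2.8, 0.8, 3.7]
width: 0.131
```

Run:
```python
from slots import *
wp2([bar(t) for t in (24,27,30,33,36,39,42,44,46)])
snap("side","s7"); snap("top","t7")
```

```text
t 36.8 p [0.6349 0.001  0.0828] x [ 0.342 -0.01  -0.94 ] z [ 0.939 -0.026  0.342] F [-2.8  0.8  3.7] w 11.4
[ 6.342e-01  8.000e-04  8.230e-02 -1.600e+00  2.000e+01] slide [ 0.01 -0.01 -0.03] rot [ 0. -0.  0.]
[ 6.394e-01  7.000e-04  8.560e-02 -1.600e+00  2.000e+01] slide [-0.04 -0.01  0.17] rot [ 0. -0.  0.]
[ 6.447e-01  6.000e-04  8.870e-02 -1.600e+00  2.000e+01] slide [-0.07 -0.01  0.38] rot [ 0. -0.  0.]
[ 6.502e-01  4.000e-04  9.140e-02 -1.600e+00  2.000e+01] slide [-0.1  -0.01  0.58] rot [ 0. -0.  0.]
[ 6.559e-01  2.000e-04  9.390e-02 -1.600e+00  2.000e+01] slide [-0.11 -0.01  0.79] rot [ 0. -0.  0.]
[ 6.616e-01  1.000e-04  9.610e-02 -1.600e+00  2.000e+01] slide [-0.11 -0.01  0.99] rot [ 0. -0.  0.]
[ 6.675e-01 -1.000e-04  9.800e-02 -1.600e+00  2.000e+01] slide [-0.1  -0.01  1.2 ] rot [ 0. -0.  0.]
[ 6.714e-01 -2.000e-04  9.900e-02 -1.600e+00  2.000e+01] slide [-0.09 -0.01  1.33] rot [ 0. -0.  0.]
[ 6.754e-01 -3.000e-04  1.000e-01 -1.600e+00  2.000e+01] slide [-0.08 -0.01  1.47] rot [ 0. -0.  0.]
```

Emit:
step_arm([
  {"slide":[-0.04,0,0.17],"delta_rot":[0,0,0],"grip":1},
  {"slide":[-0.07,0,0.35],"delta_rot":[0,0,0],"grip":1},
  {"slide":[-0.1,0,0.53],"delta_rot":[0,0,0],"grip":1},
  {"slide":[-0.11,0,0.7],"delta_rot":[0,0,0],"grip":1},
  {"slide":[-0.11,0,0.85],"delta_rot":[0,0,0],"grip":1},
  {"slide":[-0.11,0,0.99],"delta_rot":[0,0,0],"grip":1},
  {"slide":[-0.1,0,1.1],"delta_rot":[0,0,0],"grip":1},
  {"slide":[-0.1,0,1.2],"delta_rot":[0,0,0],"grip":1},
  {"slide":[-0.1,0,1.2],"delta_rot":[0,0,0],"grip":1},
  {"slide":[-0.1,0,1.2],"delta_rot":[0,0,0],"grip":1},
])

```text
time_s: 38.15
tool_pos: [0.6675, -0.0002, 0.0977]
ee_rot: [0.819, 0.008, 0.574, -0.012]
ft_force: [-1.3, -1.5, -0.3]
width: 0.13
```

Run:
```python
from slots import *
s=snap("side","s8"); snap("top","t8"); cv2.imwrite("pics/v8.png",cv2.resize(s[150:330,240:460],(780,638),interpolation=cv2.INTER_CUBIC)[:600])
wp2([bar(t) for t in (42,44,46,48)])
```

```text
t 38.25 p [ 6.675e-01 -2.000e-04  9.770e-02] x [ 0.342 -0.01  -0.94 ] z [ 0.939 -0.026  0.342] F [-0.4 -2.7  0.4] w 11.5
[ 6.675e-01 -1.000e-04  9.800e-02 -1.600e+00  2.000e+01] slide [-0.01  0.    0.  ] rot [-0. -0.  0.]
[ 6.714e-01 -2.000e-04  9.900e-02 -1.600e+00  2.000e+01] slide [0.   0.   0.14] rot [-0. -0.  0.]
[ 6.754e-01 -3.000e-04  1.000e-01 -1.600e+00  2.000e+01] slide [0.02 0.   0.28] rot [-0. -0.  0.]
[ 6.795e-01 -4.000e-04  1.008e-01 -1.600e+00  2.000e+01] slide [0.04 0.   0.41] rot [-0. -0.  0.]
```

View pics/v8.png

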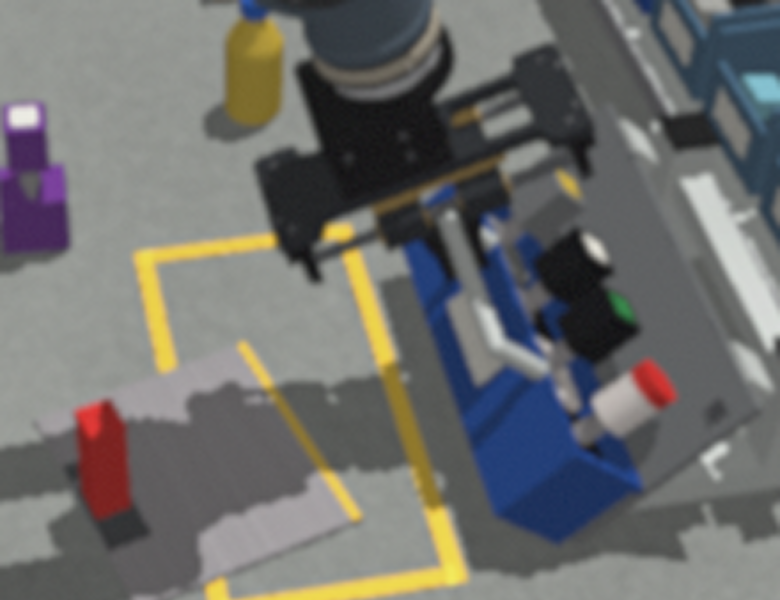

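Picture 10: the bin is tipped to about 42° and almost on the panel, with all fixtures still inside. Next I nudge it on until it makes contact.

Emit:
step_arm([
  {"slide":[0,0,0.04],"delta_rot":[0,0,0],"grip":1},
  {"slide":[0,0,0.08],"delta_rot":[0,0,0],"grip":1},
  {"slide":[0,0,0.12],"delta_rot":[0,0,0],"grip":1},
  {"slide":[0,0,0.16],"delta_rot":[0,0,0],"grip":1},
  {"slide":[0.01,0,0.2],"delta_rot":[0,0,0],"grip":1},
  {"slide":[0.01,0,0.21],"delta_rot":[0,0,0],"grip":1},
  {"slide":[0.01,0,0.21],"delta_rot":[0,0,0],"grip":1},
  {"slide":[0.01,0,0.21],"delta_rot":[0,0,0],"grip":1},
  {"slide":[0.01,0,0.21],"delta_rot":[0,0,0],"grip":1},
  {"slide":[0.01,0,0.21],"delta_rot":[0,0,0],"grip":1},
])

```text
time_s: 39.5
tool_pos: [0.6706, -0.0004, 0.0987]
ee_rot: [0.817, 0.008, 0.576, -0.011]
ft_force: [-7.5, -4.4, 3.4]
width: 0.131
```

The force is −7.5 N, so the bin is pressing on the rest. Release and back out along the tool axis.

Emit:
step_arm([
  {"slide":[0,0,-0.05],"delta_rot":[0,0,0],"grip":1},
  {"slide":[0,0,-0.08],"delta_rot":[0,0,0],"grip":0.31},
  {"slide":[0,0,-0.08],"delta_rot":[0,0,0],"grip":0.31},
  {"slide":[0,0,-0.08],"delta_rot":[0,0,0],"grip":0.31},
  {"slide":[0,0,-0.08],"delta_rot":[0,0,0],"grip":0.31},
  {"slide":[-0.5,0,-0.08],"delta_rot":[0,0,0],"grip":0.31},
  {"slide":[-1.5,0,-0.08],"delta_rot":[0,0,0],"grip":0.31},
  {"slide":[-2.5,0,-0.08],"delta_rot":[0,0,0],"grip":0.31},
  {"slide":[-3.5,0,-0.08],"delta_rot":[0,0,0],"grip":0.31},
  {"slide":[-4,0,-0.08],"delta_rot":[0,0,0],"grip":0.31},
])

```text
time_s: 40.75
tool_pos: [0.6281, 0.0007, 0.2136]
ee_rot: [0.818, 0.008, 0.575, -0.011]
ft_force: [0.5, -0.7, -0.2]
width: 0.343
```

Emit:
step_arm([
  {"slide":[0,1.5,-1],"delta_rot":[0,0.5,0],"grip":-0.2},
  {"slide":[0,3,-2],"delta_rot":[0,1,0],"grip":-0.2},
  {"slide":[0,4.5,-3],"delta_rot":[0,1.6,0],"grip":-0.2},
  {"slide":[0,6,-4],"delta_rot":[0,2.2,0],"grip":-0.2},
  {"slide":[0,7.5,-5],"delta_rot":[0,2.8,0],"grip":-0.2},
  {"slide":[0,8,-5],"delta_rot":[0,3.3,0],"grip":-0.2},
  {"slide":[0,8,-5],"delta_rot":[0,3.3,0],"grip":-0.2},
  {"slide":[0,8,-5],"delta_rot":[0,3.3,0],"grip":-0.2},
  {"slide":[0,8,-5],"delta_rot":[0,3.3,0],"grip":-0.2},
  {"slide":[0,8,-5],"delta_rot":[0,3.3,0],"grip":-0.2},
])

```text
time_s: 42.0
tool_pos: [0.4937, 0.2437, 0.1627]
ee_rot: [0.707, 0.01, 0.707, -0.01]
ft_force: [0.8, 0.6, 0.7]
width: 0.597
```

Run:
```python
from slots import *
s=snap("side","s9"); t=snap("top","t9"); wp2([])
a=cv2.resize(t[140:300,260:390],(400,492),interpolation=cv2.INTER_CUBIC);b=cv2.resize(s[170:355,240:390],(400,492),interpolation=cv2.INTER_CUBIC)
cv2.imwrite("pics/v9.png",np.hstack([a,b]))
```

```text
t 42.1 p [0.4937 0.244  0.1627] x [ 0.001 -0.001 -1.   ] z [ 1.    -0.028  0.001] F [-0.3 -0.1  0.3] w 52.3
```

View pics/v9.png

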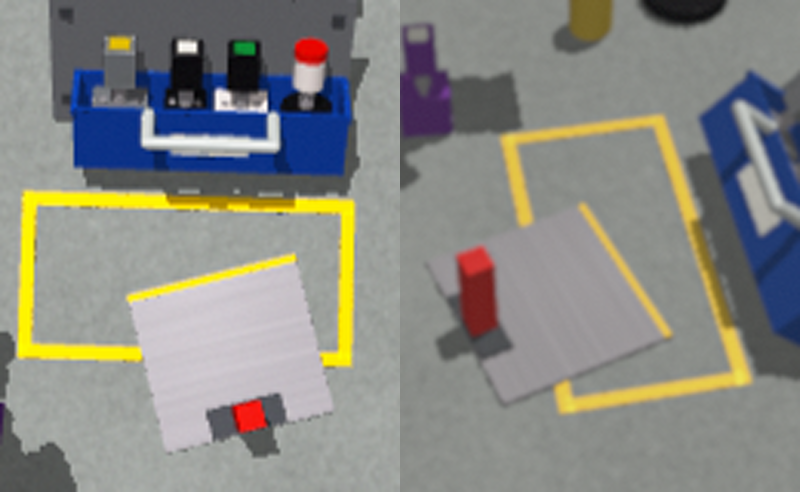

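Picture 11: the bin leans by itself on the rest with all fixtures inside. The plate hasn't moved since the last look. Now I measure the bin's lower front edge, the bay and the plate.

```bash
cat > m2.py <<'E'
from seg import *
Rr=lambda H,S,V:((H<8)|(H>172))&(S>130)&(V>100)
def run(f,pb=(300,215,70,80),full=True):
    t,s=meas(f); hsv=cv2.cvtColor(t,cv2.COLOR_BGR2HSV).astype(int)
    a=blob(t,Rr,pb); pt=ray("top",a[0],.085); print("post",pt.round(4),ang("top",a[2],.085))
    y=(hsv[...,0]>20)&(hsv[...,0]<35)&(hsv[...,1]>110)&(hsv[...,2]>110)
    def line(sel,box,z=0):
        x,yy,w,h=box; v,u=np.nonzero(y[yy:yy+h,x:x+w]); P=np.array([ray("top",(uu+x,vv+yy),z)[:2] for uu,vv in zip(u,v)])
        c=P.mean(0);k=np.polyfit(P[:,1-sel],P[:,sel],1); return c,k[0],P
    return t,s,hsv,line
E
python3 - <<'E'
from m2 import *
t,s,hsv,line=run("9")
for sel,b in((1,(263,207,11,45)),(1,(368,210,11,45)),(0,(274,252,20,8)),(0,(350,252,18,10)),(0,(274,200,38,8)),(0,(357,203,12,8))):
    c,k,P=line(sel,b); print("bay",sel,len(P),c.round(4),k.round(4))
c,k,P=line(0,(300,220,60,20),.004); print("lead",c.round(4),P[:,1].min(),P[:,1].max(),"yaw",np.degrees(np.arctan(-k)).round(2))
# bin lower front edge: last blue row per column
H,S,V=hsv[...,0],hsv[...,1],hsv[...,2]; m=(H>105)&(H<128)&(S>120)
P=[]
for u in range(288,371,6):
    r=np.nonzero(m[150:215,u])[0]+150; P.append((u,r.max()+.5))
P=np.array(P);k=np.polyfit(P[:,0],P[:,1],1); print(P[:,1])
for u in(290,329,368): print("edge z=.041",ray("top",(u,np.polyval(k,u)),.041).round(4))
for r in(185,190): q=np.nonzero(m[r,270:390])[0]+270; print(r,q.min(),q.max(), ray("top",(q.min()-.5,r),.05).round(4),ray("top",(q.max()+.5,r),.05).round(4))
E
```

```text
post [ 0.4306 -0.0629  0.085 ] [(-76.2, 27.4), (-166.3, 25.7)]
bay 1 218 [0.5622 0.1382] -0.0322
bay 1 215 [ 0.5508 -0.1574] -0.0245
bay 0 97 [0.4901 0.0958] 0.0205
bay 0 14 [ 0.4827 -0.1388] 0.2241
bay 0 181 [0.6312 0.0683] 0.0349
bay 0 54 [ 0.6246 -0.1318] 0.0646
lead [ 0.5584 -0.0341] -0.11157216432088475 0.045122399268442887 yaw 13.67
[194.5 194.5 194.5 194.5 195.5 195.5 195.5 195.5 195.5 195.5 196.5 196.5
 196.5 196.5]
edge z=.041 [0.655  0.0747 0.041 ]
edge z=.041 [ 0.6515 -0.0341  0.041 ]
edge z=.041 [ 0.648 -0.143  0.041]
185 284 372 [0.6801 0.0923 0.05  ] [ 0.6795 -0.1549  0.05  ]
190 284 371 [0.6661 0.0923 0.05  ] [ 0.6655 -0.152   0.05  ]
```

Run:
```python
from slots import *
wp([(.4306,-.0629,.15,-76.3),(.4306,-.0629,.043,-76.3)])
```

```text
t 42.1 p [0.4937 0.244  0.1627] yawz -1.62 x [ 0.001 -0.001 -1.   ] F [-0.3 -0.1  0.3] w 52.3
(0.4306, -0.0629, 0.15, -76.3) slide [  0.429 -10.284  -1.813] rot [1.2446e+01 1.0000e-02 2.0000e-03]
(0.4306, -0.0629, 0.043, -76.3) slide [  3.996 -10.282  -1.816] rot [1.2446e+01 1.0000e-02 2.0000e-03]
```

Emit:
step_arm([
  {"slide":[0,-1.5,-0.3],"delta_rot":[1.5,0,0],"grip":-0.2},
  {"slide":[0,-3,-0.6],"delta_rot":[3,0,0],"grip":-0.2},
  {"slide":[0,-5,-0.9],"delta_rot":[4.6,0,0],"grip":-0.2},
  {"slide":[0.2,-7,-1.2],"delta_rot":[6.2,0,0],"grip":-0.2},
  {"slide":[0.43,-8.5,-1.5],"delta_rot":[7.8,0,0],"grip":-0.2},
  {"slide":[0.43,-10,-1.8],"delta_rot":[9.4,0,0],"grip":-0.2},
  {"slide":[0.43,-10.28,-1.81],"delta_rot":[11,0,0],"grip":-0.2},
  {"slide":[0.43,-10.28,-1.81],"delta_rot":[12.45,0,0],"grip":-0.2},
  {"slide":[0.43,-10.28,-1.81],"delta_rot":[12.45,0,0],"grip":-0.2},
  {"slide":[0.43,-10.28,-1.81],"delta_rot":[12.45,0,0],"grip":-0.2},
])

```text
time_s: 43.35
tool_pos: [0.4307, -0.0627, 0.1501]
ee_rot: [0.557, 0.436, 0.556, -0.436]
ft_force: [-0.1, 0.3, -0.2]
width: 0.6
```

Emit:
step_arm([
  {"slide":[0,0,0],"delta_rot":[0,0,0],"grip":-0.2},
  {"slide":[0,0,0],"delta_rot":[0,0,0],"grip":-0.2},
  {"slide":[0,0,0],"delta_rot":[0,0,0],"grip":-0.2},
  {"slide":[0,0,0],"delta_rot":[0,0,0],"grip":-0.2},
  {"slide":[0,0,0],"delta_rot":[0,0,0],"grip":-0.2},
  {"slide":[0,0,0],"delta_rot":[0,0,0],"grip":-0.2},
  {"slide":[0,0,0],"delta_rot":[0,0,0],"grip":-0.2},
  {"slide":[0,0,0],"delta_rot":[0,0,0],"grip":-0.2},
  {"slide":[0,0,0],"delta_rot":[0,0,0],"grip":-0.2},
  {"slide":[0,0,0],"delta_rot":[0,0,0],"grip":-0.2},
])

```text
time_s: 44.6
tool_pos: [0.4307, -0.0627, 0.15]
ee_rot: [0.557, 0.436, 0.556, -0.436]
ft_force: [0.1, 0.3, -0.4]
width: 0.601
```

Run:
```python
from slots import *
snap("side","s10")
wp([(.4306,-.0629,.044,-76.3)])
from seg import blob
Rr=lambda H,S,V:((H<8)|(H>172))&(S>130)&(V>100)
a=blob(cv2.imread("pics/s9.png"),Rr,(245,230,50,80));b=blob(cv2.imread("pics/s10.png"),Rr,(245,230,50,80)); print(a[0],a[1],b[0],b[1])
```

```text
t 44.65 p [ 0.4307 -0.0627  0.15  ] yawz -76.19 x [ 0.001 -0.001 -1.   ] F [ 0.2  0.1 -0.3] w 52.3
(0.4306, -0.0629, 0.044, -76.3) slide [ 3.535e+00 -7.000e-03  1.000e-03] rot [ 0.018  0.01  -0.005]
[268.61921582 278.73432533] 353.875 [268.60644105 278.88727074] 357.8125
```

Emit:
step_arm([
  {"slide":[1.5,0,0],"delta_rot":[0,0,0],"grip":-0.2},
  {"slide":[2.7,0,0],"delta_rot":[0,0,0],"grip":-0.2},
  {"slide":[3.4,0,0],"delta_rot":[0,0,0],"grip":-0.2},
  {"slide":[3.53,0,0],"delta_rot":[0,0,0],"grip":-0.2},
  {"slide":[3.53,0,0],"delta_rot":[0,0,0],"grip":1},
  {"slide":[3.53,0,0],"delta_rot":[0,0,0],"grip":1},
  {"slide":[3.53,0,0],"delta_rot":[0,0,0],"grip":1},
  {"slide":[3.53,0,0],"delta_rot":[0,0,0],"grip":1},
  {"slide":[3.53,0,0],"delta_rot":[0,0,0],"grip":1},
  {"slide":[3.53,0,0],"delta_rot":[0,0,0],"grip":1},
], grip_force=40)

```text
time_s: 45.9
tool_pos: [0.4312, -0.0629, 0.0448]
ee_rot: [0.557, 0.436, 0.556, -0.436]
ft_force: [0.1, -0.3, 5.8]
width: 0.273
```

Run:
```python
from slots import *
z=st()[1][2]
wp([(*slot(d,0),z,-91.6) for d in(-.22,-.18,-.15,-.13)])
```

```text
t 45.9 p [ 0.4312 -0.0629  0.0448] yawz -76.19 x [ 0.002 -0.001 -1.   ] F [ 0.1 -0.3  5.8] w 23.8
(np.float64(0.4440857746911221), np.float64(-0.023857239480814845), np.float64(0.04478308925520559), -91.6) slide [-1.000e-03  7.290e-01 -1.162e+00] rot [ 2.568  0.014 -0.018]
(np.float64(0.48407017929273627), np.float64(-0.024974105029757603), np.float64(0.04478308925520559), -91.6) slide [ 2.000e-03  2.015e+00 -8.070e-01] rot [ 2.568  0.014 -0.018]
(np.float64(0.5140584827439469), np.float64(-0.025811754191464666), np.float64(0.04478308925520559), -91.6) slide [ 0.004  2.979 -0.542] rot [ 2.568  0.014 -0.018]
(np.float64(0.534050685044754), np.float64(-0.026370186965936043), np.float64(0.04478308925520559), -91.6) slide [ 0.005  3.621 -0.365] rot [ 2.568  0.014 -0.018]
```

Emit:
step_arm([
  {"slide":[0,0.2,-0.3],"delta_rot":[0.6,0,0],"grip":1},
  {"slide":[0,0.4,-0.6],"delta_rot":[1.2,0,0],"grip":1},
  {"slide":[0,0.6,-0.9],"delta_rot":[1.9,0,0],"grip":1},
  {"slide":[0,0.73,-1.16],"delta_rot":[2.57,0,0],"grip":1},
  {"slide":[0,1.2,-1.03],"delta_rot":[2.57,0,0],"grip":1},
  {"slide":[0,1.7,-0.89],"delta_rot":[2.57,0,0],"grip":1},
  {"slide":[0,2.2,-0.76],"delta_rot":[2.57,0,0],"grip":1},
  {"slide":[0,2.6,-0.64],"delta_rot":[2.57,0,0],"grip":1},
  {"slide":[0,2.98,-0.54],"delta_rot":[2.57,0,0],"grip":1},
  {"slide":[0,2.98,-0.54],"delta_rot":[2.57,0,0],"grip":1},
])

```text
time_s: 47.15
tool_pos: [0.5152, -0.026, 0.0449]
ee_rot: [0.494, 0.507, 0.492, -0.506]
ft_force: [1.3, -0.8, 1.7]
width: 0.267
```

Run:
```python
from slots import *
s=snap("side","s11"); t=snap("top","t11"); cv2.imwrite("pics/v11.png",cv2.resize(s[170:340,230:450],(780,603),interpolation=cv2.INTER_CUBIC)[:600])
wp([(*slot(d,0),.0446,-91.6) for d in(-.13,-.113)])
```

```text
t 47.25 p [ 0.515  -0.026   0.0449] yawz -91.63 x [ 0.004 -0.001 -1.   ] F [2.  0.6 0. ] w 23.6
(np.float64(0.534050685044754), np.float64(-0.026370186965936043), 0.0446, -91.6) slide [ 0.013  0.634 -0.007] rot [-0.005  0.013 -0.038]
(np.float64(0.55104405700044), np.float64(-0.026844854824236715), 0.0446, -91.6) slide [ 0.015  1.201 -0.007] rot [-0.005  0.013 -0.038]
```

View pics/v11.png

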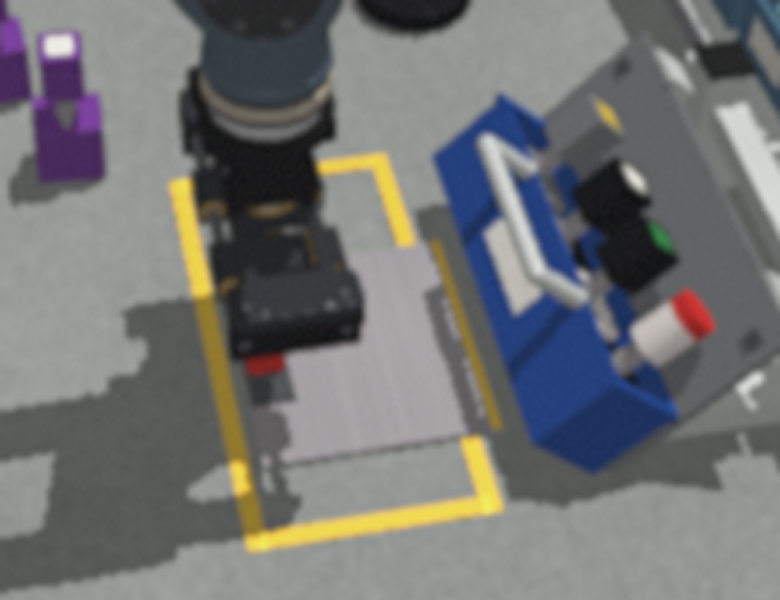

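Picture 12: the plate is aligned with the bin, and its yellow lead edge is just passing under the bin's front. Push on to about 8 mm short of the rear edge.

Emit:
step_arm([
  {"slide":[0,0.2,0],"delta_rot":[0,0,0],"grip":1},
  {"slide":[0,0.4,0],"delta_rot":[0,0,0],"grip":1},
  {"slide":[0,0.6,0],"delta_rot":[0,0,0],"grip":1},
  {"slide":[0,0.8,0],"delta_rot":[0,0,0],"grip":1},
  {"slide":[0,0.95,0],"delta_rot":[0,0,0],"grip":1},
  {"slide":[0,1.05,0],"delta_rot":[0,0,0],"grip":1},
  {"slide":[0,1.12,0],"delta_rot":[0,0,0],"grip":1},
  {"slide":[0,1.2,0],"delta_rot":[0,0,0],"grip":1},
  {"slide":[0,1.2,0],"delta_rot":[0,0,0],"grip":1},
  {"slide":[0,1.2,0],"delta_rot":[0,0,0],"grip":1},
])

```text
time_s: 48.5
tool_pos: [0.5521, -0.0273, 0.045]
ee_rot: [0.495, 0.508, 0.491, -0.506]
ft_force: [-0.1, 1.4, -2.9]
width: 0.275
```

Emit:
step_arm([
  {"slide":[0,0,0],"delta_rot":[0,0,0],"grip":-0.2},
  {"slide":[0,0,0],"delta_rot":[0,0,0],"grip":-0.2},
  {"slide":[0,0,0],"delta_rot":[0,0,0],"grip":-0.2},
  {"slide":[0,0,0],"delta_rot":[0,0,0],"grip":-0.2},
  {"slide":[0,0,0],"delta_rot":[0,0,0],"grip":-0.2},
  {"slide":[-1,0,0],"delta_rot":[0,0,0],"grip":-0.2},
  {"slide":[-2.5,-0.5,0],"delta_rot":[0,0,0],"grip":-0.2},
  {"slide":[-4,-1.5,0],"delta_rot":[0,0,0],"grip":-0.2},
  {"slide":[-5,-2.5,0],"delta_rot":[0,0,0],"grip":-0.2},
  {"slide":[-5,-3,0],"delta_rot":[0,0,0],"grip":-0.2},
])

```text
time_s: 49.75
tool_pos: [0.4611, -0.0245, 0.1964]
ee_rot: [0.496, 0.509, 0.489, -0.505]
ft_force: [-0.3, -0.1, -0.4]
width: 0.599
```

Emit:
step_arm([
  {"slide":[0,0,-1.5],"delta_rot":[-1.5,0,0],"grip":-0.2},
  {"slide":[0,0,-3],"delta_rot":[-3,0,0],"grip":-0.2},
  {"slide":[0,0,-4.5],"delta_rot":[-4.5,0,0],"grip":-0.2},
  {"slide":[0,0,-6],"delta_rot":[-6,0,0],"grip":-0.2},
  {"slide":[0,0,-7],"delta_rot":[-7.5,0,0],"grip":-0.2},
  {"slide":[0,0,-7],"delta_rot":[-9,0,0],"grip":-0.2},
  {"slide":[0,0,-7],"delta_rot":[-10.5,0,0],"grip":-0.2},
  {"slide":[0,0,-7],"delta_rot":[-12,0,0],"grip":0.31},
  {"slide":[0,0,-7],"delta_rot":[-13.5,0,0],"grip":0.31},
  {"slide":[0,0,-7],"delta_rot":[-15,0,0],"grip":0.31},
])

```text
time_s: 51.0
tool_pos: [0.4668, 0.1854, 0.1944]
ee_rot: [0.71, 0.007, 0.704, -0.01]
ft_force: [0.0, 0.3, 0.4]
width: 0.38
```

Run:
```python
from slots import *
snap("side","s12"); snap("top","t12"); wp2([bar(43.8,back=.12)])
from m2 import *
t,s,hsv,line=run("12")
# plate side edges (bright grey) & bin
t,s=meas("12"); g=t.astype(int)
m=((g.max(2)>140)&(g.max(2)-g.min(2)<40))[195:260,270:385].astype(np.uint8)
m=cv2.morphologyEx(m,cv2.MORPH_OPEN,np.ones((3,3)))
n,l,stt,ce=cv2.connectedComponentsWithStats(m); k=1+np.argmax(stt[1:,4]); print("plate blob",stt[k],ce[k])
for r in range(200,245,6):
    c=np.nonzero(l[r-195]==k)[0]+270
    if len(c): print(r,ray("top",(c.min()-.5,r),.004).round(4),ray("top",(c.max()+.5,r),.004).round(4))
```

```text
t 51.1 p [0.4668 0.1853 0.1945] x [ 0.009 -0.004 -1.   ] z [ 1.    -0.029  0.009] F [ 1.   0.  -0.4] w 31.0
[ 6.300e-01  1.000e-03  2.117e-01 -1.600e+00  2.000e+01] slide [-0.5  -5.99  5.62] rot [-0.01 -3.25  0.03]
post [ 0.5504 -0.027   0.085 ] [(-90.2, 25.0), (179.7, 27.7)]
plate blob [   1    5  100   54 4194] [49.54697186 33.44396757]
200 [0.6441 0.0492 0.004 ] [0.644  0.0121 0.004 ]
206 [0.6269 0.0493 0.004 ] [ 0.6265 -0.082   0.004 ]
212 [0.6099 0.129  0.004 ] [ 0.6091 -0.1533  0.004 ]
218 [0.5927 0.129  0.004 ] [ 0.5919 -0.1502  0.004 ]
224 [0.5756 0.129  0.004 ] [ 0.5747 -0.1501  0.004 ]
230 [0.5585 0.1318 0.004 ] [ 0.5576 -0.1499  0.004 ]
236 [0.5414 0.1317 0.004 ] [ 0.5405 -0.1497  0.004 ]
242 [0.5243 0.1317 0.004 ] [ 0.5234 -0.1495  0.004 ]
```

Run:
```python
from m2 import *
from slots import *
t,s=meas("12"); v=t.max(2).astype(float); sat=v-t.min(2)
P=[]
for u in range(312,346,3):
    r=np.arange(178,200); w=np.clip(v[178:200,u]-170,0,None)*(sat[178:200,u]<40)
    if w.sum()>0: P.append((u,(w*r).sum()/w.sum()))
P=np.array(P);print(P.round(1).tolist())
for u in(315,329,343): print(ray("top",(u,np.median(P[:,1])),.117).round(4))
print("pred",[np.round(bar(th,yo=0,dep=0),4)[:3] for th in(43,44,45,46)])
```

```text
[[312.0, 185.6], [315.0, 185.6], [318.0, 185.5], [321.0, 185.7], [324.0, 185.8], [327.0, 185.6], [330.0, 185.9], [333.0, 185.9], [336.0, 186.4], [339.0, 186.3], [342.0, 186.5], [345.0, 186.6]]
[0.6671 0.005  0.117 ]
[ 0.667  -0.0322  0.117 ]
[ 0.667  -0.0694  0.117 ]
pred [array([ 0.6631, -0.03  ,  0.1135]), array([ 0.6651, -0.03  ,  0.1141]), array([ 0.6671, -0.0301,  0.1146]), array([ 0.6691, -0.0301,  0.115 ])]
```

Run:
```python
from slots import *
wp2([bar(45,back=.11),bar(45)])
```

```text
t 51.1 p [0.4668 0.1853 0.1945] x [ 0.009 -0.004 -1.   ] z [ 1.    -0.029  0.009] F [ 1.   0.  -0.4] w 31.0
[ 6.358e-01  8.000e-04  2.029e-01 -1.600e+00  2.000e+01] slide [-0.21 -5.98  5.81] rot [-0.01 -3.25  0.03]
[ 6.734e-01 -3.000e-04  9.950e-02 -1.600e+00  2.000e+01] slide [ 3.25 -5.97  7.04] rot [-0.01 -3.25  0.03]
```

Emit:
step_arm([
  {"slide":[-0.7,-1,0.5],"delta_rot":[0,-0.6,0],"grip":0.31},
  {"slide":[-0.7,-2.2,1.4],"delta_rot":[0,-1.2,0],"grip":0.31},
  {"slide":[-0.7,-3.6,2.6],"delta_rot":[0,-1.8,0],"grip":0.31},
  {"slide":[-0.7,-5,4],"delta_rot":[0,-2.4,0],"grip":0.31},
  {"slide":[-0.6,-5.98,5.2],"delta_rot":[0,-3,0],"grip":0.31},
  {"slide":[-0.3,-5.98,5.81],"delta_rot":[0,-3.25,0.03],"grip":0.31},
  {"slide":[-0.21,-5.98,5.81],"delta_rot":[0,-3.25,0.03],"grip":0.31},
  {"slide":[-0.21,-5.98,5.81],"delta_rot":[0,-3.25,0.03],"grip":0.31},
  {"slide":[-0.21,-5.98,5.81],"delta_rot":[0,-3.25,0.03],"grip":0.31},
  {"slide":[-0.21,-5.98,5.81],"delta_rot":[0,-3.25,0.03],"grip":0.31},
])

```text
time_s: 52.35
tool_pos: [0.6355, 0.0015, 0.2034]
ee_rot: [0.819, 0.008, 0.573, -0.012]
ft_force: [-0.1, -0.4, 0.5]
width: 0.342
```

Run:
```python
from slots import *
wp2([bar(45)])
```

```text
t 52.35 p [0.6355 0.0015 0.2034] x [ 0.343 -0.01  -0.939] z [ 0.939 -0.026  0.343] F [-0.1 -0.4  0.5] w 29.7
[ 6.734e-01 -3.000e-04  9.950e-02 -1.600e+00  2.000e+01] slide [ 3.69 -0.02  0.  ] rot [-0.    0.01  0.  ]
```

Emit:
step_arm([
  {"slide":[0.8,0,0],"delta_rot":[0,0,0],"grip":0.31},
  {"slide":[1.6,0,0],"delta_rot":[0,0,0],"grip":0.31},
  {"slide":[2.2,0,0],"delta_rot":[0,0,0],"grip":0.31},
  {"slide":[2.6,0,0],"delta_rot":[0,0,0],"grip":0.31},
  {"slide":[3,0,0],"delta_rot":[0,0,0],"grip":0.31},
  {"slide":[3.3,0,0],"delta_rot":[0,0,0],"grip":0.31},
  {"slide":[3.5,0,0],"delta_rot":[0,0,0],"grip":0.31},
  {"slide":[3.69,0,0],"delta_rot":[0,0,0],"grip":0.31},
  {"slide":[3.69,0,0],"delta_rot":[0,0,0],"grip":0.31},
  {"slide":[3.69,0,0],"delta_rot":[0,0,0],"grip":0.31},
], grip_force=15)

```text
time_s: 53.6
tool_pos: [0.6735, 0.0004, 0.0997]
ee_rot: [0.819, 0.008, 0.573, -0.012]
ft_force: [-0.1, 0.2, -0.3]
width: 0.346
```

Emit:
step_arm([
  {"slide":[0,0,0],"delta_rot":[0,0,0],"grip":0.31},
  {"slide":[0,0,0],"delta_rot":[0,0,0],"grip":1},
  {"slide":[0,0,0],"delta_rot":[0,0,0],"grip":1},
  {"slide":[0,0,0],"delta_rot":[0,0,0],"grip":1},
  {"slide":[0,0,0],"delta_rot":[0,0,0],"grip":1},
  {"slide":[0,0,0],"delta_rot":[0,0,0],"grip":1},
  {"slide":[0,0,0],"delta_rot":[0,0,0],"grip":1},
  {"slide":[0,0,0],"delta_rot":[0,0,0],"grip":1},
  {"slide":[0,0,0],"delta_rot":[0,0,0],"grip":1},
  {"slide":[0,0,0],"delta_rot":[0,0,0],"grip":1},
])

```text
time_s: 54.85
tool_pos: [0.6709, 0.0007, 0.0987]
ee_rot: [0.818, 0.008, 0.575, -0.011]
ft_force: [-4.8, -1.2, 1.9]
width: 0.135
```

```bash
cat >> slots.py <<'E'
def barp(th,tipx=.022,h=.004,**k):
    "bar pose while let down: pivots on rear edge, then on the plate's leading top edge"
    a=np.radians(th); d=.030-tipx
    if d*np.sin(a)>=h*np.cos(a): return bar(th,**k)
    # rear edge rises: underside line passes the point (tipx,h); rear edge kept at distance d/cos from it roughly
    return bar(th,pz=h-d*np.tan(a),**k)
E
python3 - <<'E'
from slots import *
wp2([barp(t) for t in (45,42,39,36,33,30,27,24,21,18)])
E
```

```text
t 54.85 p [0.6709 0.0007 0.0987] x [ 0.338 -0.009 -0.941] z [ 0.941 -0.026  0.338] F [-4.8 -1.2  1.9] w 11.7
[ 6.734e-01 -3.000e-04  9.950e-02 -1.600e+00  2.000e+01] slide [ 0.   -0.03  0.09] rot [ 0.   -0.04 -0.  ]
[ 6.675e-01 -1.000e-04  9.800e-02 -1.600e+00  2.000e+01] slide [-0.02 -0.03 -0.12] rot [ 0.   -0.04 -0.  ]
[ 6.616e-01  1.000e-04  9.610e-02 -1.600e+00  2.000e+01] slide [-0.02 -0.03 -0.32] rot [ 0.   -0.04 -0.  ]
[ 6.559e-01  2.000e-04  9.390e-02 -1.600e+00  2.000e+01] slide [-0.02 -0.03 -0.53] rot [ 0.   -0.04 -0.  ]
[ 6.502e-01  4.000e-04  9.140e-02 -1.600e+00  2.000e+01] slide [-0.01 -0.03 -0.73] rot [ 0.   -0.04 -0.  ]
[ 6.447e-01  6.000e-04  8.870e-02 -1.600e+00  2.000e+01] slide [ 0.02 -0.03 -0.93] rot [ 0.   -0.04 -0.  ]
[ 6.394e-01  7.000e-04  8.560e-02 -1.600e+00  2.000e+01] slide [ 0.06 -0.03 -1.14] rot [ 0.   -0.04 -0.  ]
[ 6.342e-01  8.000e-04  8.270e-02 -1.600e+00  2.000e+01] slide [ 0.09 -0.03 -1.33] rot [ 0.   -0.04 -0.  ]
[ 6.292e-01  1.000e-03  7.960e-02 -1.600e+00  2.000e+01] slide [ 0.13 -0.03 -1.52] rot [ 0.   -0.04 -0.  ]
[ 6.244e-01  1.100e-03  7.620e-02 -1.600e+00  2.000e+01] slide [ 0.18 -0.03 -1.71] rot [ 0.   -0.04 -0.  ]
```

Emit:
step_arm([
  {"slide":[0,0,-0.05],"delta_rot":[0,-0.04,0],"grip":1},
  {"slide":[-0.02,-0.01,-0.15],"delta_rot":[0,-0.04,0],"grip":1},
  {"slide":[-0.02,-0.01,-0.28],"delta_rot":[0,-0.04,0],"grip":1},
  {"slide":[-0.02,-0.02,-0.41],"delta_rot":[0,-0.04,0],"grip":1},
  {"slide":[-0.02,-0.02,-0.53],"delta_rot":[0,-0.04,0],"grip":1},
  {"slide":[-0.01,-0.02,-0.66],"delta_rot":[0,-0.04,0],"grip":1},
  {"slide":[0,-0.02,-0.8],"delta_rot":[0,-0.04,0],"grip":1},
  {"slide":[0.02,-0.02,-0.93],"delta_rot":[0,-0.04,0],"grip":1},
  {"slide":[0.02,-0.02,-0.93],"delta_rot":[0,-0.04,0],"grip":1},
  {"slide":[0.02,-0.02,-0.93],"delta_rot":[0,-0.04,0],"grip":1},
])

```text
time_s: 56.1
tool_pos: [0.6444, 0.0009, 0.0885]
ee_rot: [0.819, 0.008, 0.574, -0.011]
ft_force: [-0.9, 3.8, 1.3]
width: 0.133
```

Run:
```python
from slots import *
snap("side","s13")
wp2([barp(t) for t in (30,27,24,21,18,15,12,9,6,4)])
```

```text
t 56.15 p [0.6445 0.0009 0.0886] x [ 0.341 -0.009 -0.94 ] z [ 0.94  -0.026  0.341] F [-0.4  4.3  2.1] w 11.3
[ 6.447e-01  6.000e-04  8.870e-02 -1.600e+00  2.000e+01] slide [-0.   -0.01  0.01] rot [ 0.   -0.01 -0.01]
[ 6.394e-01  7.000e-04  8.560e-02 -1.600e+00  2.000e+01] slide [ 0.03 -0.01 -0.2 ] rot [ 0.   -0.01 -0.01]
[ 6.342e-01  8.000e-04  8.270e-02 -1.600e+00  2.000e+01] slide [ 0.07 -0.01 -0.39] rot [ 0.   -0.01 -0.01]
[ 6.292e-01  1.000e-03  7.960e-02 -1.600e+00  2.000e+01] slide [ 0.11 -0.01 -0.58] rot [ 0.   -0.01 -0.01]
[ 6.244e-01  1.100e-03  7.620e-02 -1.600e+00  2.000e+01] slide [ 0.16 -0.01 -0.77] rot [ 0.   -0.01 -0.01]
[ 6.198e-01  1.200e-03  7.260e-02 -1.600e+00  2.000e+01] slide [ 0.22 -0.01 -0.96] rot [ 0.   -0.01 -0.01]
[ 6.154e-01  1.400e-03  6.870e-02 -1.600e+00  2.000e+01] slide [ 0.29 -0.01 -1.14] rot [ 0.   -0.01 -0.01]
[ 6.113e-01  1.500e-03  6.460e-02 -1.600e+00  2.000e+01] slide [ 0.37 -0.01 -1.32] rot [ 0.   -0.01 -0.01]
[ 6.074e-01  1.600e-03  6.020e-02 -1.600e+00  2.000e+01] slide [ 0.46 -0.01 -1.49] rot [ 0.   -0.01 -0.01]
[ 6.049e-01  1.700e-03  5.720e-02 -1.600e+00  2.000e+01] slide [ 0.53 -0.01 -1.6 ] rot [ 0.   -0.01 -0.01]
```

Emit:
step_arm([
  {"slide":[0.02,0,-0.13],"delta_rot":[0,0,0],"grip":1},
  {"slide":[0.05,0,-0.27],"delta_rot":[0,0,0],"grip":1},
  {"slide":[0.07,0,-0.39],"delta_rot":[0,0,0],"grip":1},
  {"slide":[0.1,0,-0.52],"delta_rot":[0,0,0],"grip":1},
  {"slide":[0.13,0,-0.65],"delta_rot":[0,0,0],"grip":1},
  {"slide":[0.16,0,-0.77],"delta_rot":[0,0,0],"grip":1},
  {"slide":[0.2,0,-0.9],"delta_rot":[0,0,0],"grip":1},
  {"slide":[0.25,0,-1.02],"delta_rot":[0,0,0],"grip":1},
  {"slide":[0.29,0,-1.14],"delta_rot":[0,0,0],"grip":1},
  {"slide":[0.29,0,-1.14],"delta_rot":[0,0,0],"grip":1},
])

```text
time_s: 57.4
tool_pos: [0.6149, 0.0017, 0.0683]
ee_rot: [0.818, 0.008, 0.574, -0.011]
ft_force: [1.2, -0.1, -0.7]
width: 0.131
```

Run:
```python
from slots import *
s=snap("side","s14"); snap("top","t14"); cv2.imwrite("pics/v14.png",cv2.resize(s[170:340,240:460],(780,603),interpolation=cv2.INTER_CUBIC)[:600])
wp2([barp(t) for t in (12,9,6,4,2,1,0)])
```

```text
t 57.5 p [0.6151 0.0017 0.0685] x [ 0.34  -0.009 -0.94 ] z [ 0.94  -0.026  0.34 ] F [-0.5  0.1 -1.3] w 11.4
[ 6.154e-01  1.400e-03  6.870e-02 -1.600e+00  2.000e+01] slide [-0.   -0.01  0.01] rot [ 0.   -0.02 -0.01]
[ 6.113e-01  1.500e-03  6.460e-02 -1.600e+00  2.000e+01] slide [ 0.08 -0.01 -0.17] rot [ 0.   -0.02 -0.01]
[ 6.074e-01  1.600e-03  6.020e-02 -1.600e+00  2.000e+01] slide [ 0.17 -0.01 -0.34] rot [ 0.   -0.02 -0.01]
[ 6.049e-01  1.700e-03  5.720e-02 -1.600e+00  2.000e+01] slide [ 0.24 -0.01 -0.45] rot [ 0.   -0.02 -0.01]
[ 6.026e-01  1.700e-03  5.410e-02 -1.600e+00  2.000e+01] slide [ 0.31 -0.01 -0.56] rot [ 0.   -0.02 -0.01]
[ 6.014e-01  1.800e-03  5.260e-02 -1.600e+00  2.000e+01] slide [ 0.34 -0.01 -0.61] rot [ 0.   -0.02 -0.01]
[ 6.003e-01  1.800e-03  5.100e-02 -1.600e+00  2.000e+01] slide [ 0.38 -0.01 -0.66] rot [ 0.   -0.02 -0.01]
```

View pics/v14.png

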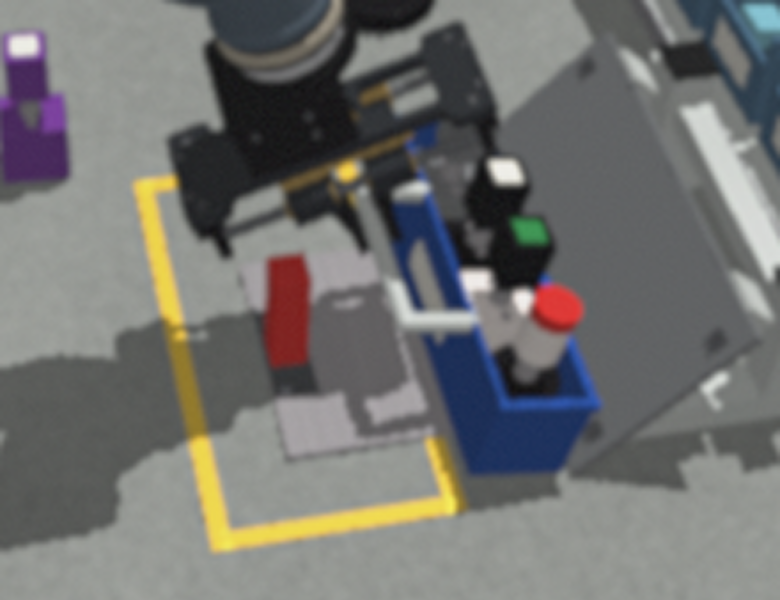

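Picture 13: the bin is at about 12° and coming down over the plate, with the fixtures in place and the post clear of the gripper. Finish the lowering.

Emit:
step_arm([
  {"slide":[0.05,0,-0.1],"delta_rot":[0,0,0],"grip":1},
  {"slide":[0.1,0,-0.2],"delta_rot":[0,0,0],"grip":1},
  {"slide":[0.15,0,-0.3],"delta_rot":[0,0,0],"grip":1},
  {"slide":[0.2,0,-0.39],"delta_rot":[0,0,0],"grip":1},
  {"slide":[0.25,0,-0.47],"delta_rot":[0,0,0],"grip":1},
  {"slide":[0.3,0,-0.54],"delta_rot":[0,0,0],"grip":1},
  {"slide":[0.34,0,-0.61],"delta_rot":[0,0,0],"grip":1},
  {"slide":[0.38,0,-0.66],"delta_rot":[0,0,0],"grip":1},
  {"slide":[0.38,0,-0.66],"delta_rot":[0,0,0],"grip":1},
  {"slide":[0.38,0,-0.66],"delta_rot":[0,0,0],"grip":1},
])

```text
time_s: 58.75
tool_pos: [0.6003, 0.0023, 0.0509]
ee_rot: [0.818, 0.008, 0.574, -0.011]
ft_force: [-0.9, 0.7, -0.4]
width: 0.13
```

Run:
```python
from slots import *
wp2([])
```

```text
t 58.75 p [0.6003 0.0023 0.0509] x [ 0.34  -0.009 -0.94 ] z [ 0.94  -0.026  0.34 ] F [-0.9  0.7 -0.4] w 11.3
```

Emit:
step_arm([
  {"slide":[0.03,0,-0.01],"delta_rot":[0,0,0],"grip":1},
  {"slide":[0.06,0,-0.02],"delta_rot":[0,0,0],"grip":1},
  {"slide":[0.06,0,-0.02],"delta_rot":[0,0,0],"grip":1},
  {"slide":[0.06,0,-0.02],"delta_rot":[0,0,0],"grip":0.31},
  {"slide":[0.03,0,0],"delta_rot":[0,0,0],"grip":0.31},
  {"slide":[0.03,0,0],"delta_rot":[0,0,0],"grip":0.31},
  {"slide":[0.03,0,0],"delta_rot":[0,0,0],"grip":0.31},
  {"slide":[-0.5,0,0],"delta_rot":[0,0,0],"grip":0.31},
  {"slide":[-1.5,0,0],"delta_rot":[0,0,0],"grip":0.31},
  {"slide":[-2.5,0,0],"delta_rot":[0,0,0],"grip":0.31},
])

```text
time_s: 60.0
tool_pos: [0.574, 0.0029, 0.1227]
ee_rot: [0.818, 0.008, 0.575, -0.011]
ft_force: [-0.2, 0.5, -0.1]
width: 0.346
```

Emit:
step_arm([
  {"slide":[-1.5,0,0],"delta_rot":[0,0,0],"grip":0.31},
  {"slide":[-2.5,2,-1],"delta_rot":[0,1,0],"grip":0.31},
  {"slide":[-2.5,4,-2],"delta_rot":[0,2,0],"grip":-0.2},
  {"slide":[-2.5,6,-3],"delta_rot":[0,3,0],"grip":-0.2},
  {"slide":[-2.5,7,-3],"delta_rot":[0,3.3,0],"grip":-0.2},
  {"slide":[-2.5,7,-3],"delta_rot":[0,3.3,0],"grip":-0.2},
  {"slide":[-2.5,7,-3],"delta_rot":[0,3.3,0],"grip":-0.2},
  {"slide":[-2.5,7,-3],"delta_rot":[0,3.3,0],"grip":-0.2},
  {"slide":[-2.5,7,-3],"delta_rot":[0,3.3,0],"grip":-0.2},
  {"slide":[-2.5,7,-3],"delta_rot":[0,3.3,0],"grip":-0.2},
])

```text
time_s: 61.25
tool_pos: [0.4699, 0.215, 0.1629]
ee_rot: [0.707, 0.01, 0.707, -0.01]
ft_force: [0.0, 0.4, 0.1]
width: 0.6
```

Run:
```python
from slots import *
s=snap("side","s15"); t=snap("top","t15"); wp2([])
from m2 import run
run("15")
a=cv2.resize(t[140:300,260:390],(400,492),interpolation=cv2.INTER_CUBIC);b=cv2.resize(s[170:355,250:400],(400,492),interpolation=cv2.INTER_CUBIC)
cv2.imwrite("pics/v15.png",np.hstack([a,b]))
```

```text
t 61.35 p [0.4698 0.2154 0.1628] x [ 0.001  0.001 -1.   ] z [ 1.    -0.028  0.001] F [0.4 0.2 1.1] w 52.2
post [ 0.5507 -0.027   0.085 ] [(-90.2, 25.0), (179.7, 29.1)]
```

View pics/v15.png

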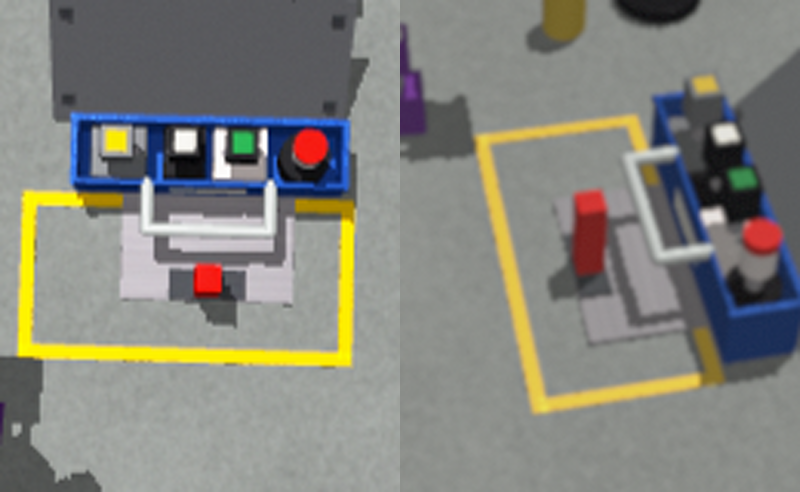

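Picture 14: the bin stands flat on the plate with all four fixtures upright. The post is at (0.551,−0.027). Now I grip the post and draw out.

Run:
```python
from slots import *
wp([(.5507,-.027,.16,-91.6),(.5507,-.027,.044,-91.6)])
```

```text
t 61.35 p [0.4698 0.2154 0.1628] yawz -1.63 x [ 0.001  0.001 -1.   ] F [0.4 0.2 1.1] w 52.2
(0.5507, -0.027, 0.16, -91.6) slide [ 0.092 -7.999  2.924] rot [ 1.4995e+01  2.0000e-03 -1.2000e-02]
(0.5507, -0.027, 0.044, -91.6) slide [ 3.958 -8.002  2.92 ] rot [ 1.4995e+01  2.0000e-03 -1.2000e-02]
```

Emit:
step_arm([
  {"slide":[0,-0.8,0.2],"delta_rot":[1.6,0,0],"grip":-0.2},
  {"slide":[0,-1.6,0.5],"delta_rot":[3.2,0,0],"grip":-0.2},
  {"slide":[0,-2.6,0.8],"delta_rot":[4.8,0,0],"grip":-0.2},
  {"slide":[0,-3.8,1.2],"delta_rot":[6.4,0,0],"grip":-0.2},
  {"slide":[0,-5,1.7],"delta_rot":[8,0,0],"grip":-0.2},
  {"slide":[0,-6.2,2.2],"delta_rot":[9.6,0,0],"grip":-0.2},
  {"slide":[0.09,-7.2,2.6],"delta_rot":[11.2,0,0],"grip":-0.2},
  {"slide":[0.09,-8,2.92],"delta_rot":[12.8,0,0],"grip":-0.2},
  {"slide":[0.09,-8,2.92],"delta_rot":[14.4,0,0],"grip":-0.2},
  {"slide":[0.09,-8,2.92],"delta_rot":[15,0,0],"grip":-0.2},
])

```text
time_s: 62.6
tool_pos: [0.5506, -0.0278, 0.1598]
ee_rot: [0.492, 0.508, 0.492, -0.508]
ft_force: [-0.2, -0.4, 0.0]
width: 0.6
```

Run:
```python
from slots import *
snap("side","s16"); wp([(.5507,-.027,.16,-91.6),(.5507,-.027,.044,-91.6)])
```

```text
t 62.65 p [ 0.5505 -0.0276  0.1599] yawz -91.89 x [ 0.001  0.001 -1.   ] F [-0.2 -0.2  0.2] w 52.3
(0.5507, -0.027, 0.16, -91.6) slide [-0.003  0.005 -0.019] rot [-0.048 -0.007 -0.006]
(0.5507, -0.027, 0.044, -91.6) slide [ 3.864e+00  3.000e-03 -1.600e-02] rot [-0.048 -0.007 -0.006]
```

Emit:
step_arm([
  {"slide":[1,0,-0.02],"delta_rot":[-0.05,0,0],"grip":-0.2},
  {"slide":[2.2,0,-0.02],"delta_rot":[-0.05,0,0],"grip":-0.2},
  {"slide":[3.2,0,-0.02],"delta_rot":[-0.05,0,0],"grip":-0.2},
  {"slide":[3.86,0,-0.02],"delta_rot":[-0.05,0,0],"grip":-0.2},
  {"slide":[3.86,0,-0.02],"delta_rot":[-0.05,0,0],"grip":1},
  {"slide":[3.86,0,-0.02],"delta_rot":[-0.05,0,0],"grip":1},
  {"slide":[3.86,0,-0.02],"delta_rot":[-0.05,0,0],"grip":1},
  {"slide":[3.86,0,-0.02],"delta_rot":[-0.05,0,0],"grip":1},
  {"slide":[3.86,0,-0.02],"delta_rot":[-0.05,0,0],"grip":1},
  {"slide":[3.86,0,-0.02],"delta_rot":[-0.05,0,0],"grip":1},
], grip_force=50)

```text
time_s: 63.9
tool_pos: [0.5513, -0.0271, 0.0451]
ee_rot: [0.494, 0.508, 0.492, -0.506]
ft_force: [-1.2, -0.7, 6.9]
width: 0.273
```

Run:
```python
from slots import *
p=st()[1]; wp([(p[0]-.106,p[1]+.020,p[2],-91.6)])
```

```text
t 63.9 p [ 0.5513 -0.0271  0.0451] yawz -91.6 x [ 0.003  0.    -1.   ] F [-1.2 -0.7  6.9] w 23.8
(np.float64(0.44532269335839025), np.float64(-0.0071415493443816), np.float64(0.045104631912571996), -91.6) slide [-0.009 -3.551 -0.568] rot [-0.    -0.002 -0.024]
```

Emit:
step_arm([
  {"slide":[0,-0.1,-0.02],"delta_rot":[0,0,0],"grip":1},
  {"slide":[0,-0.25,-0.04],"delta_rot":[0,0,0],"grip":1},
  {"slide":[0,-0.45,-0.07],"delta_rot":[0,0,0],"grip":1},
  {"slide":[0,-0.65,-0.1],"delta_rot":[0,0,0],"grip":1},
  {"slide":[0,-0.85,-0.14],"delta_rot":[0,0,0],"grip":1},
  {"slide":[0,-1.05,-0.17],"delta_rot":[0,0,0],"grip":1},
  {"slide":[0,-1.25,-0.2],"delta_rot":[0,0,0],"grip":1},
  {"slide":[0,-1.4,-0.22],"delta_rot":[0,0,0],"grip":1},
  {"slide":[0,-1.5,-0.24],"delta_rot":[0,0,0],"grip":1},
  {"slide":[0,-1.55,-0.25],"delta_rot":[0,0,0],"grip":1},
])

```text
time_s: 65.15
tool_pos: [0.5067, -0.0188, 0.0451]
ee_rot: [0.495, 0.508, 0.491, -0.506]
ft_force: [5.4, -1.8, -3.5]
width: 0.27
```

Run:
```python
from slots import *
t=snap("top","t17"); snap("side","s17"); wp([(.4453,-.0071,.0451,-91.6)])
hsv=cv2.cvtColor(t,cv2.COLOR_BGR2HSV); m=(hsv[...,0]>105)&(hsv[...,0]<128)&(hsv[...,1]>120); m=m[160:260,265:390]
r,c=np.nonzero(m); print("blue",r.min()+160,r.max()+160,c.min()+265,c.max()+265)
print("rear rim",ray("top",(329,r.min()+160-.5),.070).round(4))
```

```text
t 65.25 p [ 0.5065 -0.0187  0.0451] yawz -91.61 x [ 0.006 -0.001 -1.   ] F [ 5.2 -1.2 -2.9] w 23.7
(0.4453, -0.0071, 0.0451, -91.6) slide [-0.011 -2.049 -0.329] rot [-0.001  0.003 -0.053]
blue 193 219 279 370
rear rim [ 0.656  -0.0334  0.07  ]
```

Emit:
step_arm([
  {"slide":[0,-0.1,-0.02],"delta_rot":[0,0,0],"grip":1},
  {"slide":[0,-0.3,-0.05],"delta_rot":[0,0,0],"grip":1},
  {"slide":[0,-0.55,-0.09],"delta_rot":[0,0,0],"grip":1},
  {"slide":[0,-0.8,-0.13],"delta_rot":[0,0,0],"grip":1},
  {"slide":[0,-1.1,-0.17],"delta_rot":[0,0,0],"grip":1},
  {"slide":[0,-1.4,-0.22],"delta_rot":[0,0,0],"grip":1},
  {"slide":[0,-1.65,-0.26],"delta_rot":[0,0,0],"grip":1},
  {"slide":[0,-1.85,-0.3],"delta_rot":[0,0,0],"grip":1},
  {"slide":[0,-2,-0.32],"delta_rot":[0,0,0],"grip":1},
  {"slide":[0,-2.05,-0.33],"delta_rot":[0,0,0],"grip":1},
])

```text
time_s: 66.5
tool_pos: [0.4469, -0.0075, 0.0451]
ee_rot: [0.495, 0.509, 0.49, -0.505]
ft_force: [4.3, -1.2, -2.6]
width: 0.273
```

Emit:
step_arm([
  {"slide":[0,0,0],"delta_rot":[0,0,0],"grip":-0.2},
  {"slide":[0,0,0],"delta_rot":[0,0,0],"grip":-0.2},
  {"slide":[0,0,0],"delta_rot":[0,0,0],"grip":-0.2},
  {"slide":[0,0,0],"delta_rot":[0,0,0],"grip":-0.2},
  {"slide":[0,0,0],"delta_rot":[0,0,0],"grip":-0.2},
  {"slide":[-1,0,0],"delta_rot":[0,0,0],"grip":-0.2},
  {"slide":[-2.5,0,0],"delta_rot":[0,0,0],"grip":-0.2},
  {"slide":[-4,0,0],"delta_rot":[0,0,0],"grip":-0.2},
  {"slide":[-5,0,-1],"delta_rot":[0,0,0],"grip":-0.2},
  {"slide":[-5.5,0,-2.5],"delta_rot":[0,0,0],"grip":-0.2},
])

```text
time_s: 67.75
tool_pos: [0.4486, 0.0676, 0.212]
ee_rot: [0.496, 0.51, 0.489, -0.505]
ft_force: [-0.5, 0.5, 0.6]
width: 0.597
```

Emit:
step_arm([
  {"slide":[0,0,-2],"delta_rot":[0,0,0],"grip":-0.2},
  {"slide":[0,0,-4],"delta_rot":[0,0,0],"grip":-0.2},
  {"slide":[0,0,-6],"delta_rot":[0,0,0],"grip":-0.2},
  {"slide":[0,0,-7],"delta_rot":[0,0,0],"grip":-0.2},
  {"slide":[0,0,-7],"delta_rot":[0,0,0],"grip":-0.2},
  {"slide":[0,0,-7],"delta_rot":[0,0,0],"grip":-0.2},
  {"slide":[0,0,-7],"delta_rot":[0,0,0],"grip":-0.2},
  {"slide":[0,0,-7],"delta_rot":[0,0,0],"grip":-0.2},
  {"slide":[0,0,-7],"delta_rot":[0,0,0],"grip":-0.2},
  {"slide":[0,0,-7],"delta_rot":[0,0,0],"grip":-0.2},
])

```text
time_s: 69.0
tool_pos: [0.4553, 0.2772, 0.2117]
ee_rot: [0.496, 0.511, 0.488, -0.505]
ft_force: [-0.7, -0.8, -0.5]
width: 0.603
```

Run:
```python
from m2 import *
s=snap("side","s18"); t=snap("top","t18"); wp2([])
run("18")
hsv=cv2.cvtColor(t,cv2.COLOR_BGR2HSV).astype(int); m=((hsv[...,0]>105)&(hsv[...,0]<128)&(hsv[...,1]>120)).astype(np.uint8)
m[:180]=0;m[270:]=0;m[:,:262]=0;m[:,:]=m; m[:,390:]=0
r,c=np.nonzero(m); rr=cv2.minAreaRect(np.c_[c,r].astype(np.float32)); print("bin box",[ray("top",p,.070).round(4).tolist() for p in cv2.boxPoints(rr)])
a=cv2.resize(t[140:300,250:390],(430,492),interpolation=cv2.INTER_CUBIC);b=cv2.resize(s[160:345,230:370],(370,492),interpolation=cv2.INTER_CUBIC)
cv2.imwrite("pics/v18.png",np.hstack([a,b]))
```

```text
t 69.1 p [0.4552 0.2774 0.2117] x [ 0.013 -0.002 -1.   ] z [-0.031 -1.     0.002] F [-0.1 -0.2 -0.1] w 52.5
post [ 0.5612 -0.0984  0.085 ] [(-45.2, 31.2), (-135.4, 31.0)]
bin box [[0.5319, 0.1146, 0.07], [0.5969, 0.1129, 0.07], [0.589, -0.1359, 0.07], [0.524, -0.1334, 0.07]]
```

View pics/v18.png

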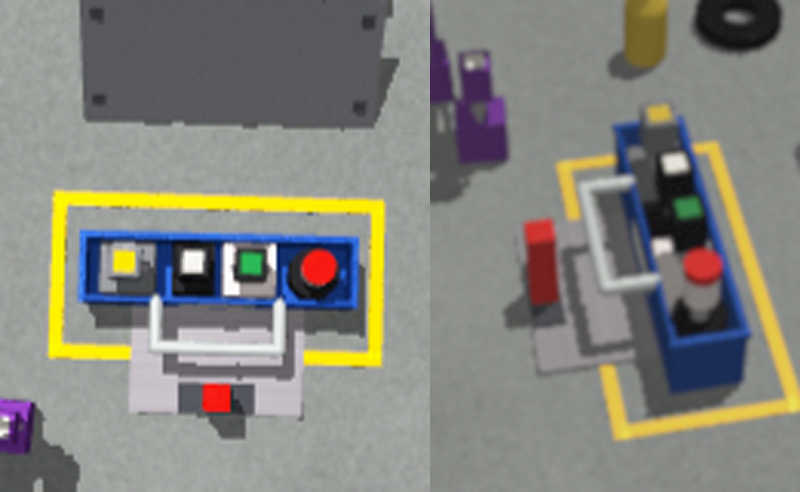

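Picture 15: the bin stands flat on the plate, square inside the yellow outline, with four upright fixtures. Measured, its centre is about (0.560,−0.011), against the bay centre at (0.558,−0.010). The arm is clear. The "post" number this time picked up fix46's red top, so I ignore it.

```bash
python3 -c "
from rig import env
print(env.close_job())"
```

```text
the job is handed in; nothing more can be done
None
```

The job is done and handed in at about 69 s of simulated time; the simulator gives no verdict.

- **Fixtures:** Four were present (fix50, fix38, fix48, fix46). I saw no fix42, including in the area the arm covered at the start. I stood all four in the bin in one row and left the two purple look-alikes alone.
- **Tipping:** I tipped the bin by its bar until it pressed on the rest, at about 44–45°.
- **Plate:** It had been knocked aside, so I measured it again before gripping it. I pushed it in to about 8 mm short of the bin's rear edge, then let the bin down onto it and drew both out.

**Last checks:**
- The bin centre is at about (0.560, −0.011) m against the bay centre at (0.558, −0.010). It is square to within about 0.5° and flat on the plate.
- All four fixtures stand upright.
- The plate's leading edge works out at about 22 mm past the bin's middle, and the last picture shows the plate centred under the bin.
- The arm is clear of everything.

**Disagreements:** The last automatic reading of the plate's post was wrong, because it picked up fix46's red top. For the plate I relied on the picture and on the gripper position when I let go. I did not re-measure the other bench items, but no move came near them.

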